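# Load a bracket in the sliding drilling jig and click it home

## Robot

A 6-joint arm with a two-finger parallel gripper is mounted at the origin on the work surface; the furniture and walls round the work are solid. World frame = base frame: x ahead of the robot, y to its left, z up, the work surface at z = 0. Lengths are in mm, angles in rad, forces in N, time in s.
With the tool pointing down it reaches from about 300 to 775 mm from the base axis. Payload 14.6 kg.
Tool frame: the origin (TCP) lies at the very end of the fingers, on their centre line; the grasp point (between the pads) lies 19 mm behind it; y points along the fingers, z is the direction in which the jaws open and shut, and the axes are right-handed (so a half turn about y gives the same grasp; the last joint's range is limited). The gripper opens to 94 mm and grips with 3 to 60 N. Pads are 16 mm wide; open, the fingers measure 119 mm over their backs; the gripper's body (75 mm by 177 mm) begins 78 mm behind the grasp point.
Start: joints at [-1.318, 0.3, 1.521, -0, 1.321, -0.067], TCP at [172.9, -522.106, 205.446] pointing down, gripper open.
Joint ranges: [-3.03, 3.03], [-0.79, 2.21], [0.23, 2.52], [-1.04, 4.18], [0, 3.07], [-2.55, 2.55]. Speed limits (rad/s): [2.22, 2.22, 2.57, 3.14, 3.14, 3.14].

## Interface

Orientations are given as [roll, pitch, yaw] about the fixed x, y, z axes, in that order (R = Rz(yaw) Ry(pitch) Rx(roll)).
In Python, from cell import monitor, optics, manip gives the robot as it stands.
- The arm moves only by the shell command python3 -m creep 'ROWS' [FORCE]. ROWS is JSON, a list of rows, each an object of numbers: "tx", "ty", "tz": the shift along the tool's x, y, z scaled (see below); "turn": the turn about the tool's y scaled (see below); "fingers": the finger opening in mm, from 0 to 94. In form: [{"tx": .., "ty": .., "tz": .., "turn": .., "fingers": ..}, ...]. A call has 1 to 20 rows; each row is the pose to reach, as a shift and turn from the pose measured when the call began, along the tool's axes at that moment, turning the shorter way round; what a row does not reach only later rows make up. The controller multiplies each number of a shift by 200 mm and each number of a turn by pi rad. A row lasts 1/10 s, in which the tool goes at most 50 mm and 8.59 degrees, less where a joint would pass 70% of its speed; a pose out of reach is approached as far as the arm can. A call with a number of a shift or a turn outside -1 to 1 is refused whole. A call with a gripper value outside its range is refused whole. The fingers move at their own pace and stop on an object; FORCE is the grip in N (left out, the last holds). Time passes only in rows, so rows that repeat a pose let the fingers close. It gives the time, the measured TCP pose, the force and the opening at its end, in the units of the state.
- monitor.read_state(): the state, without advancing time (a new reading comes with each control period).
- optics.camera(name): name is "scene" or "side" or "wrist"; returns a dict with "frame" (480x640x3 uint8, red, green, blue), "range_z" (480x640 float32, mm along the optical axis (not along the pixel's ray), 0 where there is no reading), "fx", "fy", "cx", "cy" (pixels), "R" (3x3) and "t" (3): a world point X has camera coordinates R X + t; the wrist camera has in their place "mount" (4x4, takes a point from camera to tool coordinates, whose origin is the TCP and whose axes are the tool frame's). Camera axes: x right, y down, z forward; pixel columns grow to the right and rows downward; lengths in mm; the calibration is good to about 2 mm. A picture is of the moment at which its call begins: read the wrist's pose just before it.
- manip.sign_off(): hands the job in, once; it reports no verdict.
The state is a dict: "clock": time; "joints": joint angles; "qd": joint speeds; "effort": joint torques, N m; "eef_pos": TCP position; "eef_rot": TCP orientation; "wrist_force": force on the tool from outside, world axes, zero at the start; "moment": the same for the moment, N m; "finger_gap": finger opening in mm.
Only numpy, scipy, OpenCV 4.12 (cv2) and the standard library are available. Lean on these libraries where they do the work, as an engineer would, in place of code of your own. Each camera call takes 0.05 s, during which the arm holds its last target.

## Task

Take the brush off the drilling jig and lay it flat on the bench, clear of the jig. Lay the longer of the two steel brackets flat in the carriage's nest, with its upright web at the push-plate end, then push the loaded carriage under the bush bridge until its spring detent clicks and it is fully home. Leave the shorter bracket and everything else on the bench where it lies.

Things in the scene. Friction and masses are not known exactly. Their poses are not given: they have to be found in the camera images.
- jig: drilling jig screwed to the bench: grey base plate 100 mm (its x) by 330 mm (its y), its top 32 mm above the bench, on a dark cast foot; origin at the centre of its underside, on the bench. A carriage slides along the jig's +y on two rails (x = +/-38 to 46 mm, tops 38 mm above the bench). Position and yaw vary.
- bridge (a point): middle of the underside of the dark steel drill-bush bridge that crosses the jig: 64 mm above the bench, at jig x = 0, y = 100 mm. The bridge is 36 mm wide (y), its top 78 mm and its bush 88 mm above the bench; its posts stand at x = +/-51 to 64 mm.
- detent_housing (a point): top of the aluminium housing of the spring detent plunger, beside the slide on the jig's +x side (jig x = 62, y = 39 mm), 58 mm above the bench; it spans x = 52 to 78 mm and is 22 mm wide (y).
- carriage (a joint): travel of the carriage along the jig's +y in m: 0 at the loading end, 0.150 at the end stop (fully home). It stays where it is left (about 1 N friction). From about 0.135 a spring plunger resists, up to about 10 N; past 0.144 it snaps the carriage on to 0.150 and holds it there.
- nest (a point): centre of the nest's floor in the carriage, 44 mm above the bench, axes parallel to the jig's; it moves with the carriage (jig x = 0, y = -0.075 m + joint value). The nest is a pocket 61 mm (x) by 105 mm (y) inside walls 6 mm thick and 8 mm high (tops 52 mm above the bench).
- push_plate (a point): middle of the rubber-faced rear face of the carriage's upright push plate, 88 mm above the bench, 78.5 mm behind (-y of) the nest; axes parallel to the jig's. The plate is 54 mm wide (x), 10 to 14 mm thick (y), and its top is 102 mm above the bench. Push it here toward the jig's +y.
- long_bracket: the longer bracket, plain steel, about 0.22 kg: base 56 mm (x) by 100 mm (y), 10 mm thick; origin at the centre of its underside. On one half a web 10 mm thick (x) stands from y = -45 to -5 mm, up to 44 mm high: grip it there. A spot marks the flat half. In the nest its y must point along the jig's +y (web at the push-plate end), or the web hits the bridge.
- bracket_web (a point): middle of the long bracket's web, at x = 0, y = -25 mm, 27 mm above the bracket's underside
- rod_jig: bench stand fixed to the bench, ahead and to the left: base about 112 x 120 mm, block 82 mm high, with a square black rod 28 mm thick standing 0.86 m high above its origin (centre of its underside). Arm and load must pass round it on the robot's side.
- back_tube (a point): point on top of the black tube, 27 mm thick, that lies fixed on the bench behind the jig, along y at x = 0.58 m, from y = -0.56 to 0.04 m. On the near side, between the robot and the jig's right end, stands a fixed screw clamp on a 250 x 160 mm plate centred near (0.26, -0.20) m, its T-handle 0.185 m high at about (0.30, -0.185) m. Keep clear of both.
- short_bracket: the other bracket, which stays where it is: base 56 mm (x) by 76 mm (y), 10 mm thick, web 10 mm thick and 70 mm long along its y at x = 0, 44 mm high; origin at the centre of its underside. One bracket lies to the right of the jig, the other beyond the rod stand on the left; which is where varies.
- chip_brush: flat wooden chip brush, 198 mm long (along its y), 12 mm thick, 0.05 kg, origin at the centre of its underside; bristles at -y (40 mm wide from y = -99 to -29 mm), then narrowing, handle at +y (22 mm wide from y = 42 to 99 mm). At the start it lies flat across the nest walls, its underside 52 mm above the bench, the handle over the near side of the jig.
- pliers: pliers 191 x 66 x 13 mm lying on the bench to the right; leave them. Long along their y.
- spanner_13: combination spanner 172 mm long (along its y), 24 mm wide, 9 mm thick, on the bench at the back right; leave it.
- screwdriver_1: screwdriver 200 mm long (along its y), 26 mm thick, lying on the bench at the far left; leave it.

How it is judged:
By the outcome, as a careful person would: the job done as asked, in the order asked, and still so for the second after the job is handed in, with the robot touching nothing.
It also fails if it takes over 72 s, if anything falls off the work surface, if the arm or the gripper's body presses on something with over 40 N, if the wrist force passes 120 N, or if a joint passes its speed limit or range.

## Working session

There is one attempt and no reset: what is moved stays moved. The work goes in short steps, Python scripts to look and compute and a shell command to move; the robot and the scene stay as the last step left them, time stands still between calls to the robot, and variables do not carry over. Pictures are saved under pics/ and viewed, and the job is handed in when it is done.

```bash
ls; mkdir -p pics; python3 - <<'E'
from cell import monitor, optics, manip
import cv2,numpy as np
print(monitor.read_state())
for n in ["scene","side","wrist"]:
    c=optics.camera(n)
    cv2.imwrite(f"pics/a_{n}.png",c["frame"][:,:,::-1])
    np.savez(f"pics/a_{n}.npz",**c)
    print(n,{k:v for k,v in c.items() if k not in("frame","range_z")})
E
```

```text
pics
{'clock': 0.0, 'joints': array([-1.31758650e+00,  3.00459732e-01,  1.52156528e+00, -2.92439321e-06,
        1.32069394e+00, -6.65875131e-02]), 'qd': array([1.85079989e-03, 8.83137030e-04, 3.04446864e-04, 1.39681586e-03,
       9.03520844e-05, 2.91711090e-04]), 'effort': array([ 1.75725083e-03, -5.31804657e+01, -3.52733374e+01,  7.09113339e-02,
        2.44113745e-02, -1.14838417e-04]), 'eef_pos': array([ 172.84484518, -521.86635297,  204.89924691]), 'eef_rot': array([-1.57192032e+00,  7.21159319e-05, -2.82179463e+00]), 'wrist_force': array([-0.2158967 ,  1.4011218 , -0.46078126]), 'moment': array([-0.00142552, -0.01507561, -0.04969234]), 'finger_gap': 94.47169994178665}
scene {'fx': 543.48460943111, 'fy': 543.48460943111, 'cx': 330.45619756460815, 'cy': 238.2892871031597, 'R': array([[-0.88930779, -0.45668057,  0.02396887],
       [-0.2693216 ,  0.48065796, -0.83452609],
       [ 0.36959102, -0.74860589, -0.55044682]]), 't': array([ 451.53193965,  214.34796623, 1300.20124567])}
side {'fx': 482.4954961155339, 'fy': 482.4954961155339, 'cx': 321.1621550647245, 'cy': 246.08632196384943, 'R': array([[ 0.98931037, -0.14578253, -0.00352816],
       [-0.10361958, -0.6857485 , -0.72042486],
       [ 0.10260593,  0.71308937, -0.69352403]]), 't': array([-508.2638973 ,   78.32689968, 1394.35349084])}
wrist {'fx': 384.9717937785162, 'fy': 384.9717937785162, 'cx': 317.9180102773324, 'cy': 239.80098676931496, 'mount': array([[-1.08572622e-03,  9.69919433e-01,  2.43423736e-01,
        -7.00729849e+01],
       [-2.54008032e-04, -2.43424139e-01,  9.69919906e-01,
        -1.80179346e+02],
       [ 9.99999378e-01,  9.91235891e-04,  5.10659298e-04,
        -7.79087365e-01],
       [ 0.00000000e+00,  0.00000000e+00,  0.00000000e+00,
         1.00000000e+00]])}
```

View pics/a_scene.png

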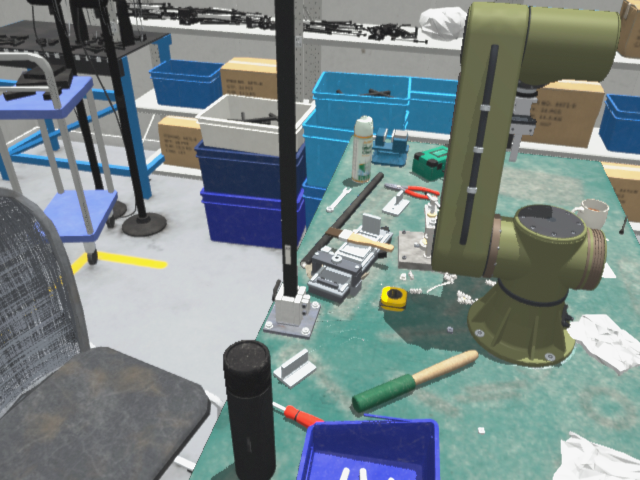

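View pics/a_side.png

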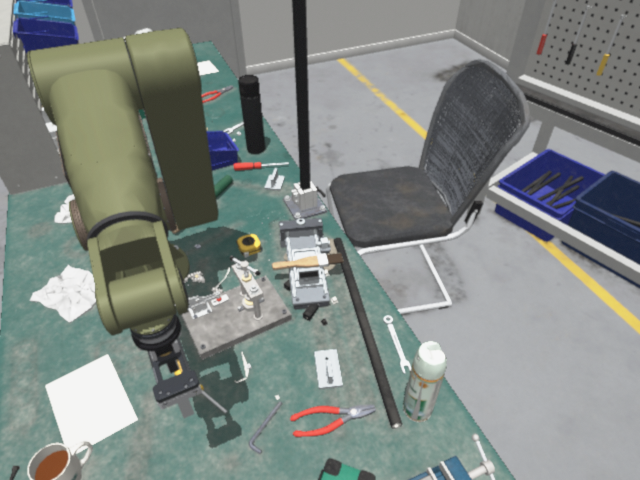

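View pics/a_wrist.png

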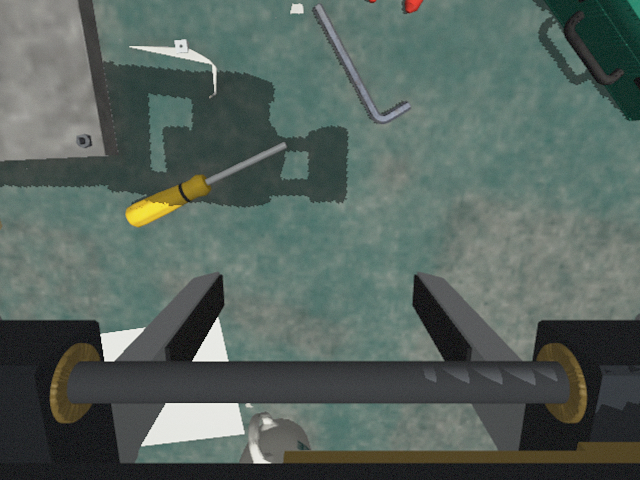

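```bash
python3 - <<'E'
import cv2
a=cv2.imread("pics/a_side.png"); 
cv2.imwrite("pics/b_side.png",cv2.resize(a[200:400,230:430],None,fx=3,fy=3,interpolation=cv2.INTER_CUBIC))
a=cv2.imread("pics/a_scene.png"); 
cv2.imwrite("pics/b_scene.png",cv2.resize(a[170:320,270:470],None,fx=4,fy=4,interpolation=cv2.INTER_CUBIC))
cv2.imwrite("pics/b_scene2.png",cv2.resize(a[330:400,250:350],None,fx=6,fy=6,interpolation=cv2.INTER_CUBIC))
E
```

```text
(no output)
```

View pics/b_side.png

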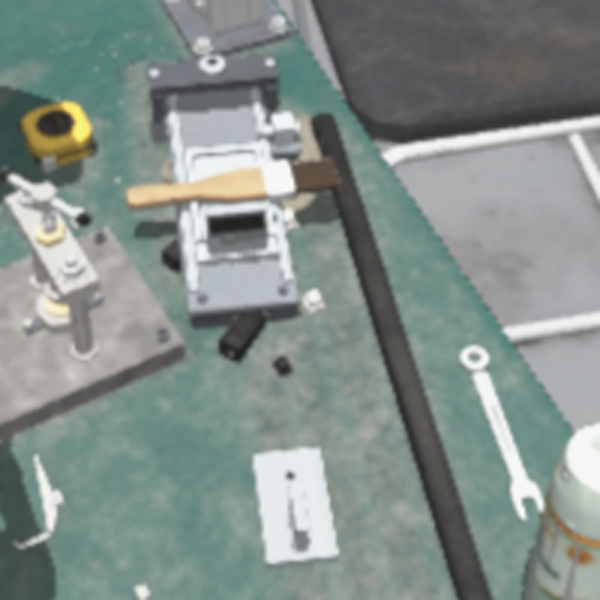

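View pics/b_scene.png

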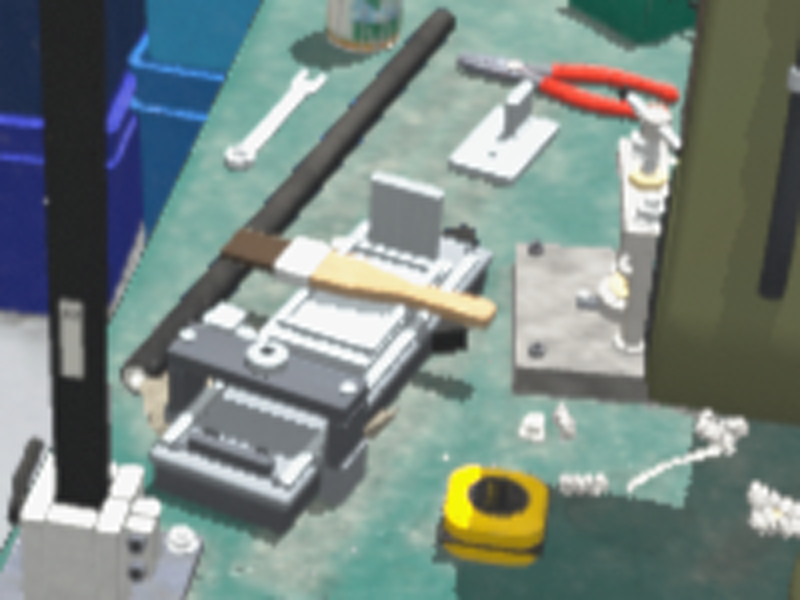

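View pics/b_scene2.png

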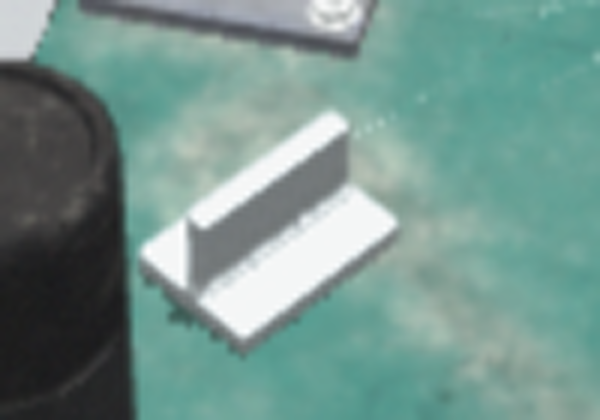

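```bash
cat > h.py <<'E'
import numpy as np
def load(f):
    c=np.load(f); return {k:c[k] for k in c.files}
def ray(c,u,v,z):
    R,t=c["R"],c["t"]; d=R.T@np.array([(u-c["cx"])/c["fx"],(v-c["cy"])/c["fy"],1]); o=-R.T@t
    return o+d*(z-o[2])/d[2]
def dep(c,u,v):
    d=c["range_z"][int(round(v)),int(round(u))]; p=np.array([(u-c["cx"])/c["fx"]*d,(v-c["cy"])/c["fy"]*d,d]); return c["R"].T@(p-c["t"])
def proj(c,X):
    p=c["R"]@np.asarray(X,float)+c["t"]; return np.array([c["fx"]*p[0]/p[2]+c["cx"],c["fy"]*p[1]/p[2]+c["cy"]])
E
python3 - <<'E'
from h import *
np.set_printoptions(precision=1,suppress=True)
s=load("pics/a_side.npz"); e=load("pics/a_scene.npz")
S=lambda u,v:(230+u/3,200+v/3)
E=lambda u,v:(270+u/4,170+v/4)
for n,u,v,z in [("br",255,455,10),("br",320,448,10),("br",338,552,10),("br",268,561,10),("spot",291,476,10),("webtop",0,0,0),
 ("jig -y end L",190,312,32),("jig -y end R",298,294,32),("br handle end",130,195,64),("br brist end",340,175,64),("bridge L",150,72,78),("bridge R",277,62,78),("bush",211,64,88)]:
    p=S(u,v); print("side",n,ray(s,*p,z),dep(s,*p))
for n,u,v,z in [("br",450,160,10),("br",510,183,10),("br",560,122,10),("br",480,93,10),("spot",492,155,10),("webtop",507,92,44),("webtop",532,82,44),("br handle end",493,315,64),("br brist",230,240,64),("plate",375,175,102),("plate",443,192,102),("bush",267,352,88),("bridge",185,330,78),("bridge",348,385,78)]:
    p=E(u,v); print("scene",n,ray(e,*p,z),dep(e,*p))
E
```

```text
side br [ 447.9 -343.2   10. ] [ 448.1 -341.4    7.2]
side br [ 501.8 -344.5   10. ] [ 503.5 -336.1   -2.7]
side br [ 499.5 -440.5   10. ] [ 500.7 -435.4    1. ]
side br [ 444.6 -440.1   10. ] [ 444.7 -439.7    9.3]
side spot [ 474.  -367.4   10. ] [ 473.9 -367.8   10.7]
side webtop [246.  305.1   0. ] [246.1 305.    0. ]
side jig -y end L [ 409.9 -203.5   32. ] [ 410.1 -198.9   26.4]
side jig -y end R [ 506.8 -197.3   32. ] [ 507.3 -194.3   28.3]
side br handle end [368.5 -84.6  64. ] [368.5 -85.8  65.3]
side br brist end [563.5 -87.9  64. ] [571.  -52.3  27.1]
side bridge L [400.7  67.1  78. ] [400.7  68.5  76.8]
side bridge R [526.9  63.2  78. ] [540.5 155.6  -2.9]
side bush [460.6  58.6  88. ] [460.7  59.7  87. ]
scene br [ 495.4 -338.5   10. ] [ 495.5 -338.6    9.9]
scene br [ 440.5 -328.7   10. ] [ 445.  -342.3    1.6]
scene br [ 440.1 -440.5   10. ] [ 446.8 -462.4   -2.6]
scene br [ 516.3 -454.    10. ] [ 522.9 -473.    -0.8]
scene spot [ 469.  -362.5   10. ] [ 470.4 -366.3    7.6]
scene webtop [ 476.9 -406.9   44. ] [ 503.4 -485.7   -0.6]
scene webtop [ 465.3 -433.    44. ] [ 486.5 -498.9    7.4]
scene br handle end [359.2 -75.3  64. ] [362.1 -84.2  57.7]
scene br brist [555.7 -71.8  64. ] [556.6 -73.8  62.6]
scene plate [ 479.1 -144.   102. ] [ 479.3 -144.4  101.8]
scene plate [ 428.3 -146.3  102. ] [ 487.  -306.1   -0.1]
scene bush [457.9  66.9  88. ] [457.6  67.6  88.6]
scene bridge [521.3  58.1  78. ] [559.4 -13.3  21.5]
scene bridge [403.6  61.3  78. ] [402.8  63.4  79.7]
```

```bash
python3 - <<'E'
from h import *
import cv2
np.set_printoptions(precision=1,suppress=True)
# topdown 1px=1.25mm: cols = y from +500(left) to -500(right), rows = x from 700(top) to 100
def cloud(c):
    v,u=np.mgrid[0:480,0:640]; d=c["range_z"]; m=(d>0)&(d<2500)
    P=np.stack([(u-c["cx"])/c["fx"]*d,(v-c["cy"])/c["fy"]*d,d],-1)[m]
    return (P-c["t"])@c["R"], c["frame"][m]
W=np.zeros((600,800,3),np.uint8)
for f in ["a_scene","a_side"]:
    c=load(f"pics/{f}.npz")
    X,col=cloud(c)
    r=(600-(X[:,0]-150)).round().astype(int); q=((400-X[:,1])).round().astype(int)
    m=(r>=1)&(r<599)&(q>=1)&(q<799)&(X[:,2]>-20)&(X[:,2]<250)
    o=np.argsort(X[m][:,2]); 
    for a,b,k in zip(r[m][o],q[m][o],col[m][o]): W[a-1:a+2,b-1:b+2]=k[::-1]
for i in range(0,800,100):
    cv2.line(W,(i,0),(i,599),(0,0,255),1); cv2.putText(W,f"y{400-i}",(i,10),0,.35,(255,255,255),1)
for i in range(0,600,100):
    cv2.line(W,(0,i+50),(799,i+50),(0,0,255),1); cv2.putText(W,f"x{600-50-i+150}",(0,i+50),0,.35,(255,255,255),1)
cv2.imwrite("pics/top.png",W)
# bridge top fit
for f in ["a_scene","a_side"]:
    X,_=cloud(load(f"pics/{f}.npz"))
    m=(X[:,2]>74)&(X[:,2]<82)&(abs(X[:,0]-460)<80)&(abs(X[:,1]-62)<30)
    P=X[m][:,:2].astype(np.float32); print(f,m.sum(),cv2.minAreaRect(P),P.mean(0))
    m=(X[:,2]>8)&(X[:,2]<13)&(abs(X[:,0]-472)<50)&(abs(X[:,1]+390)<75)
    P=X[m][:,:2].astype(np.float32); print(f,m.sum(),cv2.minAreaRect(P),P.mean(0))
    m=(X[:,2]>40)&(X[:,2]<48)&(abs(X[:,0]-472)<50)&(abs(X[:,1]+390)<75)
    P=X[m][:,:2].astype(np.float32); print(f,"web",m.sum(),cv2.minAreaRect(P),P.mean(0))
    m=(X[:,2]>60)&(X[:,2]<68)&(abs(X[:,0]-460)<130)&(abs(X[:,1]+80)<50)
    P=X[m][:,:2].astype(np.float32); print(f,"brush",m.sum(),cv2.minAreaRect(P),P.mean(0))
    m=(X[:,2]>90)&(X[:,2]<106)&(abs(X[:,0]-460)<60)&(abs(X[:,1]+140)<40)
    P=X[m][:,:2].astype(np.float32); print(f,"plate",m.sum(),cv2.minAreaRect(P),P.mean(0))
E
```

```text
a_scene 398 ((457.8148193359375, 66.71603393554688), (42.7706298828125, 127.83386993408203), 86.50074768066406) [455.3  69. ]
a_scene 182 ((468.5732116699219, -385.4348449707031), (105.9570541381836, 56.51051712036133), 88.23503875732422) [ 469.1 -380.5]
a_scene web 21 ((469.2747802734375, -412.4248962402344), (10.037139892578125, 45.56167221069336), 0.04670371115207672) [ 468.6 -413.6]
a_scene brush 441 ((459.99127197265625, -77.67703247070312), (197.74794006347656, 42.36572265625), 1.4310026168823242) [468.7 -76.3]
a_scene plate 91 ((454.107421875, -141.86224365234375), (51.86574935913086, 18.45063018798828), 6.124936103820801) [ 453.7 -142.4]
a_side 310 ((461.8232421875, 61.791744232177734), (127.16999053955078, 43.79713821411133), 0.07956108450889587) [460.5  58.7]
a_side 555 ((472.17486572265625, -392.57183837890625), (101.40817260742188, 55.653751373291016), 88.49465942382812) [ 471.7 -393.5]
a_side web 63 ((471.9140625, -417.0199279785156), (41.600624084472656, 9.956270217895508), 87.8974838256836) [ 471.8 -417.9]
a_side brush 523 ((463.2901611328125, -81.77772521972656), (44.33087921142578, 196.79318237304688), 88.4492416381836) [474.  -83.6]
a_side plate 124 ((458.4596862792969, -150.96302795410156), (51.66576385498047, 18.81320571899414), 1.8729697465896606) [ 457.6 -153.3]
```

View pics/top.png

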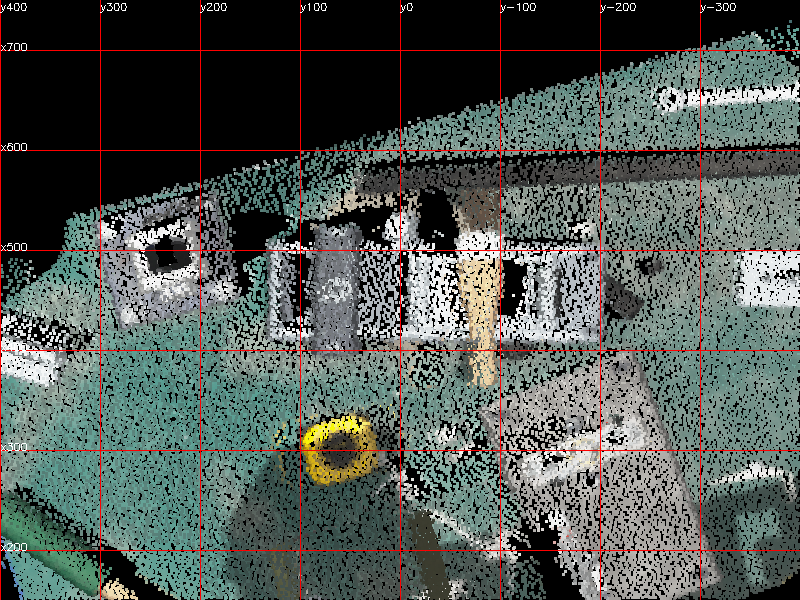

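```bash
cat > to.py <<'E'
import sys,numpy as np
from scipy.spatial.transform import Rotation as Ro
from cell import monitor
# usage: to.py x y z yawdeg  -> row numbers
s=monitor.read_state(); R=Ro.from_euler("xyz",s["eef_rot"]).as_matrix()
x,y,z,yw=map(float,sys.argv[1:5]); d=R.T@(np.array([x,y,z])-s["eef_pos"])
dy=(np.radians(yw)-s["eef_rot"][2]+np.pi)%(2*np.pi)-np.pi
print("clock %.2f pos %s rotdeg %s gap %.1f F %s"%(s["clock"],s["eef_pos"].round(1),np.degrees(s["eef_rot"]).round(1),s["finger_gap"],s["wrist_force"].round(1)))
print("tx %.4f ty %.4f tz %.4f turn %.4f rows~%.1f"%(*(d/200),-dy/np.pi,max(np.linalg.norm(d)/50,abs(np.degrees(dy))/8.59)))
E
python3 -m creep '[{"tx":-0.61,"ty":-0.62,"tz":-0.58,"turn":0.1},{"tx":-0.61,"ty":-0.62,"tz":-0.58,"turn":0.1},{"tx":-0.61,"ty":-0.62,"tz":-0.58,"turn":0.1},{"tx":-0.61,"ty":-0.62,"tz":-0.58,"turn":0.1},{"tx":-0.61,"ty":-0.62,"tz":-0.58,"turn":0.1}]'; python3 to.py 410 -100 330 -180
```

```text
clock 0.15 pos [ 172.8 -521.9  205. ] rotdeg [ -90.1    0.  -161.7] gap 94.0 F [-0.2  0.  -0.1]
tx -1.7888 ty -0.6234 tz -1.6305 turn 0.1018 rows~10.0$[0]: bad value
```

```bash

python3 -m creep '[{"tx":-0.61,"ty":-0.62,"tz":-0.58,"turn":0.1,"fingers":94},{"tx":-0.61,"ty":-0.62,"tz":-0.58,"turn":0.1,"fingers":94},{"tx":-0.61,"ty":-0.62,"tz":-0.58,"turn":0.1,"fingers":94},{"tx":-0.61,"ty":-0.62,"tz":-0.58,"turn":0.1,"fingers":94},{"tx":-0.61,"ty":-0.62,"tz":-0.58,"turn":0.1,"fingers":94}]'; python3 to.py 410 -100 330 -180
```

```text
clock: 0.65
eef_pos: [253.8, -371.6, 332.7]
eef_rot: [-1.567, 0.003, -3.133]
wrist_force: [-0.1, 0.3, -0.1]
finger_gap: 94.2
clock 0.65 pos [ 253.8 -371.6  332.7] rotdeg [ -89.8    0.2 -179.5] gap 94.2 F [-0.1  0.3 -0.1]
tx -0.7920 ty 0.0107 tz -1.3516 turn 0.0026 rows~6.3
```

```bash

python3 -m creep '[{"tx":-0.78,"ty":0,"tz":-0.7,"turn":0,"fingers":94},{"tx":-0.78,"ty":0,"tz":-0.9,"turn":0,"fingers":94},{"tx":-0.78,"ty":0,"tz":-0.9,"turn":0,"fingers":94},{"tx":-0.78,"ty":0,"tz":-0.9,"turn":0,"fingers":94},{"tx":-0.78,"ty":0,"tz":-0.9,"turn":0,"fingers":94},{"tx":-0.78,"ty":0,"tz":-0.9,"turn":0,"fingers":94}]'; cat > wr.py <<'E'
import sys,cv2,numpy as np
from scipy.spatial.transform import Rotation as Ro
from cell import monitor,optics
s=monitor.read_state(); c=optics.camera("wrist")
R=Ro.from_euler("xyz",s["eef_rot"]).as_matrix(); T=np.eye(4); T[:3,:3]=R; T[:3,3]=s["eef_pos"]
M=T@c["mount"]; c["R"]=M[:3,:3].T; c["t"]=-M[:3,:3].T@M[:3,3]
n=sys.argv[1]; np.savez(f"pics/{n}.npz",**c); cv2.imwrite(f"pics/{n}.png",c["frame"][:,:,::-1])
E
python3 wr.py w1; python3 to.py 392 -80 250 -180
```

```text
clock: 1.25
eef_pos: [410.2, -187.6, 331.6]
eef_rot: [-1.568, 0.002, -3.129]
wrist_force: [-0.3, -0.5, 0.5]
finger_gap: 94.0
clock 1.30 pos [ 409.1 -189.2  331.6] rotdeg [-8.980e+01  1.000e-01 -1.793e+02] gap 93.9 F [-0.2 -0.4  1.1]
tx 0.0798 ty 0.4061 tz -0.5484 turn 0.0037 rows~2.7
```

View pics/w1.png

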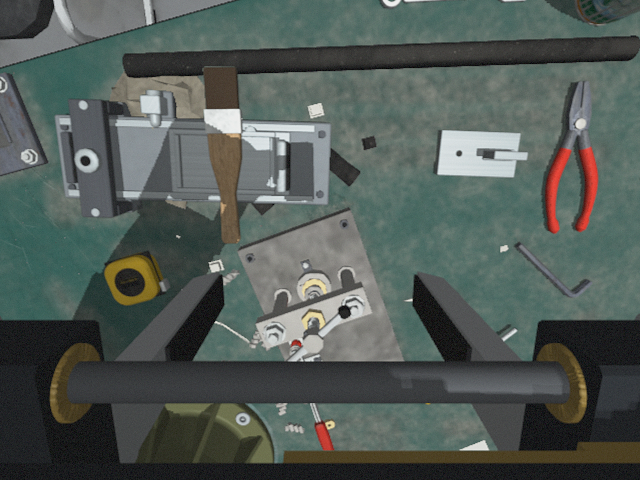

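```bash
python3 - <<'E'
import cv2
a=cv2.imread("pics/w1.png")
cv2.imwrite("pics/w1a.png",cv2.resize(a[55:250,45:345],None,fx=2.6,fy=2.6,interpolation=cv2.INTER_CUBIC))
cv2.imwrite("pics/w1b.png",cv2.resize(a[110:200,420:540],None,fx=6,fy=6,interpolation=cv2.INTER_CUBIC))
E
```

```text
(no output)
```

View pics/w1a.png

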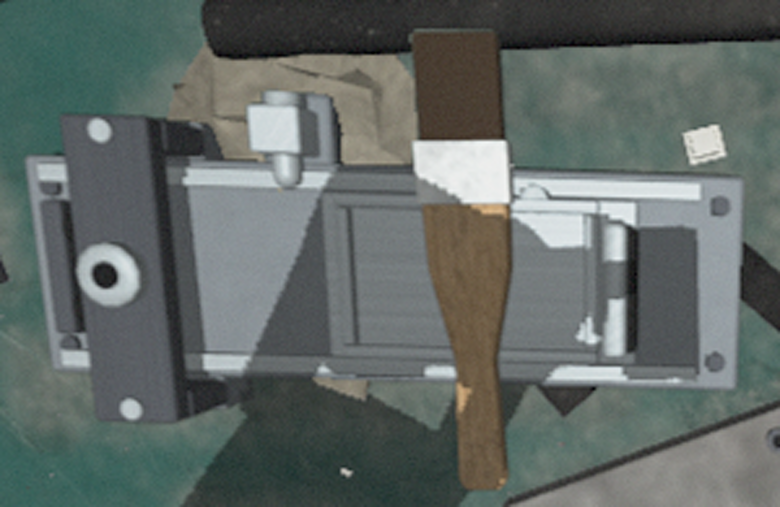

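View pics/w1b.png

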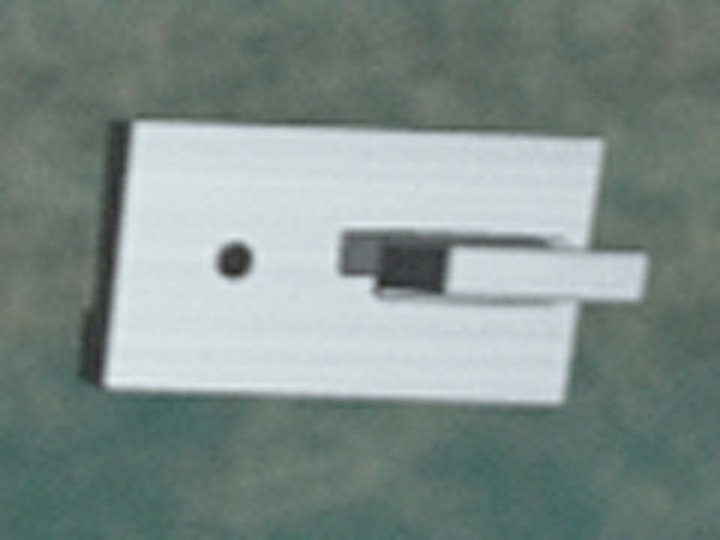

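```bash
python3 - <<'E'
from h import *
np.set_printoptions(precision=1,suppress=True)
c=load("pics/w1.npz")
A=lambda u,v:(45+u/2.6,55+v/2.6)
B=lambda u,v:(420+u/6,110+v/6)
def m(n,f,z,pts):
    P=np.array([ray(c,*f(*p),z)[:2] for p in pts]); D=np.array([dep(c,*f(*p)) for p in pts])
    print(n,P.mean(0),P.tolist() if 0 else P.round(1).tolist(),"depz",D[:,2].round(0)); return P
P=m("jig",A,32,[(742,178),(735,388),(55,370),(27,157)]);print(np.degrees(np.arctan2(-(P[3]-P[0])[0],(P[3]-P[0])[1])),np.degrees(np.arctan2(-(P[2]-P[1])[0],(P[2]-P[1])[1])))
m("bush",A,88,[(108,274)])
m("bridge",A,78,[(63,117),(150,117),(178,422),(95,420)])
m("house",A,58,[(275,125)])
m("brush",A,64,[(456,33),(483,488)])
m("handle",A,64,[(460,440),(502,440)])
P=m("bracket",B,10,[(133,122),(602,140),(565,402),(105,387)])
for a,b in((1,0),(2,3)): print(np.degrees(np.arctan2(-(P[b]-P[a])[0],(P[b]-P[a])[1])))
m("web",B,44,[(447,248),(648,254),(643,300),(443,295)])
m("plate top",A,102,[(607,223),(625,223),(625,353),(607,353)])
m("nest inner",A,52,[(350,207),(588,212),(353,348)])
E
```

```text
jig [457.3 -37.6] [[503.7, -201.5], [406.4, -200.2], [410.8, 126.4], [508.3, 125.1]] depz [-0.  1.  2. 33.]
-0.8179099283901882 -0.7631062671628264
bush [459.1  62.3] [[459.1, 62.3]] depz [90.]
bridge [458.5  62.2] [[521.4, 78.2], [521.9, 42.7], [395.1, 45.8], [395.6, 82.1]] depz [78. 70.  1. -0.]
house [521.4   0.1] [[521.4, 0.1]] depz [59.]
brush [460.7 -82.2] [[558.1, -80.6], [363.3, -83.8]] depz [63.  0.]
handle [385.9 -83.9] [[385.8, -74.3], [386.0, -93.4]] depz [64. 56.]
bracket [ 470.  -391.9] [[498.5, -342.8], [496.2, -441.6], [441.8, -441.3], [443.6, -341.8]] depz [11.  0.  1.  1.]
-1.315991369833609
-1.0654043245032687
web [ 469.3 -416.6] [[474.1, -396.5], [473.5, -436.4], [464.6, -436.7], [465.0, -396.8]] depz [43.  1.  1. 14.]
plate top [ 456.6 -149.4] [[482.3, -146.1], [482.4, -153.2], [430.9, -152.8], [430.8, -145.5]] depz [103.  87.  45. 102.]
nest inner [467.  -61.6] [[488.0, -27.5], [487.3, -132.8], [425.6, -24.3]] depz [45. 53. 54.]
```

```bash
python3 to.py 389 -83.8 100 -179.1;python3 to.py 389 -83.8 41 -179.1
```

```text
clock 1.30 pos [ 409.1 -189.2  331.6] rotdeg [-8.980e+01  1.000e-01 -1.793e+02] gap 93.9 F [-0.2 -0.4  1.1]
tx 0.0961 ty 1.1562 tz -0.5320 turn -0.0013 rows~5.1
clock 1.30 pos [ 409.1 -189.2  331.6] rotdeg [-8.980e+01  1.000e-01 -1.793e+02] gap 93.9 F [-0.2 -0.4  1.1]
tx 0.0966 ty 1.4512 tz -0.5329 turn -0.0013 rows~6.2
```

```bash

python3 -m creep '[{"tx":0.096,"ty":0.2,"tz":-0.2,"turn":0,"fingers":60},{"tx":0.096,"ty":0.3,"tz":-0.4,"turn":0,"fingers":60},{"tx":0.096,"ty":0.5,"tz":-0.532,"turn":0,"fingers":60},{"tx":0.096,"ty":0.75,"tz":-0.532,"turn":0,"fingers":60},{"tx":0.096,"ty":1.0,"tz":-0.532,"turn":0,"fingers":60},{"tx":0.096,"ty":1.0,"tz":-0.532,"turn":0,"fingers":60},{"tx":0.096,"ty":1.0,"tz":-0.532,"turn":0,"fingers":60}]'; python3 to.py 389 -83.8 41 -179.1
```

```text
clock: 2.0
eef_pos: [388.9, -84.6, 132.0]
eef_rot: [-1.568, 0.0, -3.131]
wrist_force: [-0.1, -1.0, 0.9]
finger_gap: 59.9
clock 2.00 pos [388.9 -84.6 132. ] rotdeg [ -89.8    0.  -179.4] gap 59.9 F [-0.1 -1.   0.9]
tx -0.0003 ty 0.4549 tz -0.0054 turn -0.0017 rows~1.8
```

```bash

python3 -m creep '[{"tx":0,"ty":0.2,"tz":-0.005,"turn":0,"fingers":60},{"tx":0,"ty":0.4,"tz":-0.005,"turn":0,"fingers":60},{"tx":0,"ty":0.455,"tz":-0.005,"turn":0,"fingers":60},{"tx":0,"ty":0.455,"tz":-0.005,"turn":0,"fingers":60},{"tx":0,"ty":0.455,"tz":-0.005,"turn":0,"fingers":0},{"tx":0,"ty":0.455,"tz":-0.005,"turn":0,"fingers":0},{"tx":0,"ty":0.455,"tz":-0.005,"turn":0,"fingers":0},{"tx":0,"ty":0.455,"tz":-0.005,"turn":0,"fingers":0},{"tx":0,"ty":0.455,"tz":-0.005,"turn":0,"fingers":0},{"tx":0,"ty":0.455,"tz":-0.005,"turn":0,"fingers":0},{"tx":0,"ty":0.455,"tz":-0.005,"turn":0,"fingers":0},{"tx":0,"ty":0.455,"tz":-0.005,"turn":0,"fingers":0}]' 20; python3 wr.py w2
```

```text
clock: 3.2
eef_pos: [389.0, -83.9, 41.0]
eef_rot: [-1.568, 0.0, -3.131]
wrist_force: [0.3, 0.8, 0.7]
finger_gap: 19.8
```

View pics/w2.png

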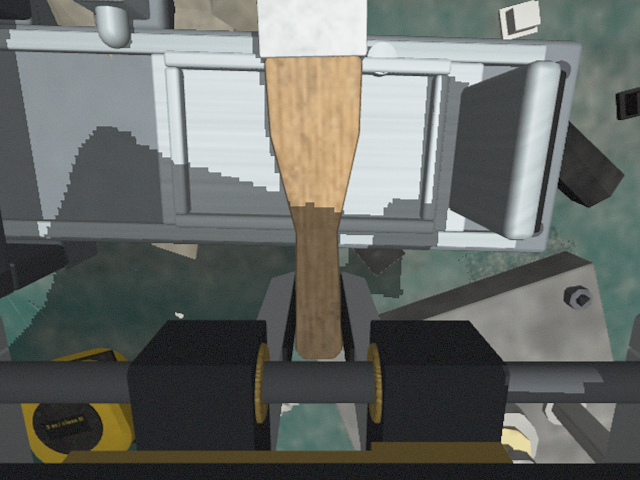

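```bash

python3 -m creep '[{"tx":0,"ty":-0.2,"tz":0,"turn":0,"fingers":0},{"tx":0,"ty":-0.4,"tz":0,"turn":0,"fingers":0},{"tx":0,"ty":-0.6,"tz":0,"turn":0,"fingers":0},{"tx":0.15,"ty":-0.7,"tz":0,"turn":-0.5,"fingers":0},{"tx":0.15,"ty":-0.7,"tz":0,"turn":-0.5,"fingers":0},{"tx":0.15,"ty":-0.7,"tz":0,"turn":-0.5,"fingers":0},{"tx":0.15,"ty":-0.7,"tz":0,"turn":-0.5,"fingers":0},{"tx":0.15,"ty":-0.7,"tz":0,"turn":-0.5,"fingers":0},{"tx":0.15,"ty":-0.7,"tz":0,"turn":-0.5,"fingers":0},{"tx":0.15,"ty":-0.7,"tz":-0.2,"turn":-0.5,"fingers":0},{"tx":0.15,"ty":-0.7,"tz":-0.4,"turn":-0.5,"fingers":0},{"tx":0.15,"ty":-0.7,"tz":-0.6,"turn":-0.5,"fingers":0},{"tx":0.15,"ty":-0.7,"tz":-0.8,"turn":-0.5,"fingers":0},{"tx":0.15,"ty":-0.7,"tz":-1,"turn":-0.5,"fingers":0},{"tx":0.15,"ty":-0.7,"tz":-1,"turn":-0.5,"fingers":0},{"tx":0.15,"ty":-0.7,"tz":-1,"turn":-0.5,"fingers":0}]'; python3 wr.py w3; python3 to.py 358 132 60 -90;python3 - <<'E'
from cell import optics
import cv2
for n in ["scene","side"]:
    c=optics.camera(n); cv2.imwrite(f"pics/c_{n}.png",c["frame"][:,:,::-1])
E
```

```text
clock: 4.85
eef_pos: [356.6, 116.6, 180.2]
eef_rot: [-1.571, -0.003, -1.559]
wrist_force: [0.4, -0.2, -1.0]
finger_gap: 20.0
clock 4.90 pos [356.8 115.9 180.3] rotdeg [-90.   -0.2 -89.4] gap 19.8 F [-0.1 -0.3 -0.6]
tx -0.0825 ty 0.6011 tz 0.0070 turn 0.0032 rows~2.4
```

View pics/w3.png

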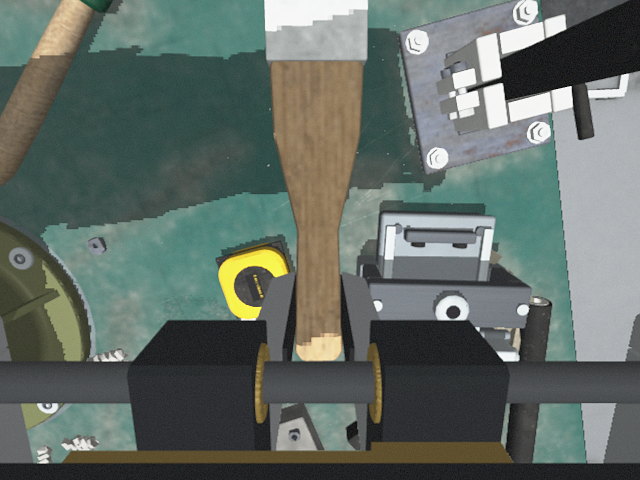

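View pics/c_scene.png

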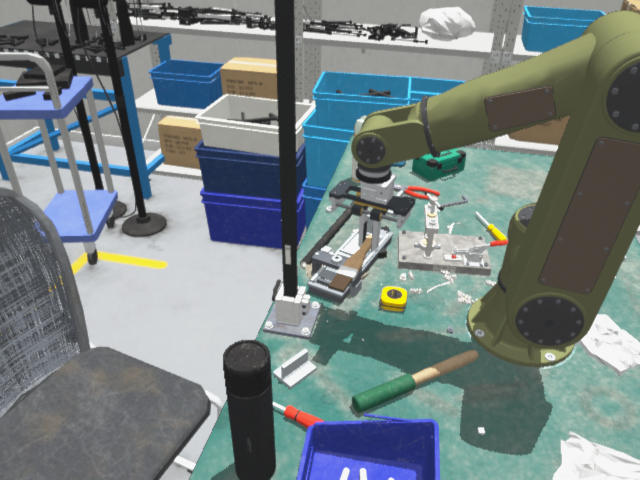

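```bash

python3 -m creep '[{"tx":-0.08,"ty":0.2,"tz":0.005,"turn":0,"fingers":0},{"tx":-0.08,"ty":0.4,"tz":0.005,"turn":0,"fingers":0},{"tx":-0.08,"ty":0.6,"tz":0.005,"turn":0,"fingers":0},{"tx":-0.08,"ty":0.78,"tz":0.005,"turn":0,"fingers":0},{"tx":-0.08,"ty":0.85,"tz":0.005,"turn":0,"fingers":0},{"tx":-0.08,"ty":0.88,"tz":0.005,"turn":0,"fingers":0},{"tx":-0.08,"ty":0.88,"tz":0.005,"turn":0,"fingers":0},{"tx":-0.08,"ty":0.88,"tz":0.005,"turn":0,"fingers":0}]'
```

```text
clock: 5.8
eef_pos: [358.5, 130.5, 5.2]
eef_rot: [-1.569, -0.003, -1.563]
wrist_force: [0.4, -1.0, -0.2]
finger_gap: 20.1
```

```bash

python3 -m creep '[{"tx":0,"ty":0.013,"tz":0,"turn":0,"fingers":0},{"tx":0,"ty":0.013,"tz":0,"turn":0,"fingers":22},{"tx":0,"ty":0.013,"tz":0,"turn":0,"fingers":26},{"tx":0,"ty":0.013,"tz":0,"turn":0,"fingers":40},{"tx":0,"ty":0.013,"tz":0,"turn":0,"fingers":46},{"tx":0,"ty":0.013,"tz":0,"turn":0,"fingers":46},{"tx":0,"ty":-0.2,"tz":0,"turn":0,"fingers":46},{"tx":0,"ty":-0.4,"tz":0,"turn":0,"fingers":46},{"tx":0,"ty":-0.6,"tz":0,"turn":0,"fingers":60},{"tx":0,"ty":-0.8,"tz":0,"turn":0,"fingers":60},{"tx":0,"ty":-1,"tz":0,"turn":0,"fingers":60}]'; python3 wr.py w4; python3 to.py 405 -85 330 -90
```

```text
clock: 6.9
eef_pos: [357.8, 131.0, 206.9]
eef_rot: [-1.569, -0.003, -1.563]
wrist_force: [-0.0, -1.3, -0.0]
finger_gap: 59.6
clock 6.95 pos [359.9 131.6 212.8] rotdeg [-89.4  -0.  -89.6] gap 60.1 F [0.4 0.9 6.9]
tx 1.0851 ty -0.5832 tz 0.2230 turn 0.0024 rows~5.0
```

View pics/w4.png

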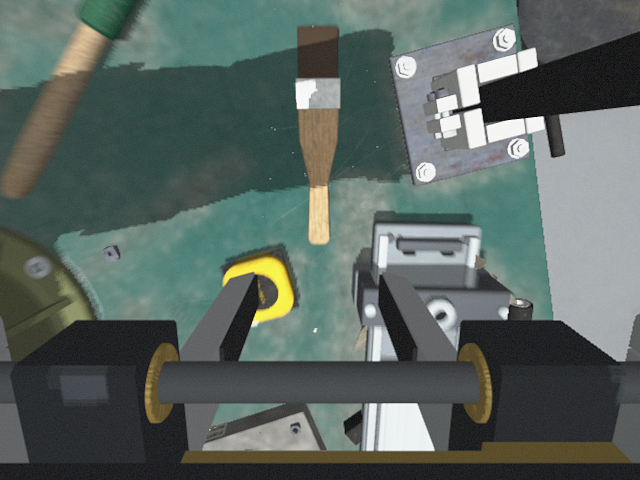

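```bash

python3 -m creep '[{"tx":0.2,"ty":-0.2,"tz":0.1,"turn":0,"fingers":60},{"tx":0.4,"ty":-0.4,"tz":0.2,"turn":0,"fingers":60},{"tx":0.6,"ty":-0.58,"tz":0.3,"turn":0,"fingers":60},{"tx":0.8,"ty":-0.58,"tz":0.4,"turn":0,"fingers":60},{"tx":0.86,"ty":-0.58,"tz":0.475,"turn":0,"fingers":60},{"tx":0.86,"ty":-0.58,"tz":0.475,"turn":0,"fingers":60},{"tx":0.86,"ty":-0.58,"tz":0.475,"turn":0,"fingers":60},{"tx":0.86,"ty":-0.58,"tz":0.475,"turn":0,"fingers":60}]'; python3 wr.py w5; python3 to.py 470 -350 300 -91
```

```text
clock: 7.75
eef_pos: [454.6, -38.9, 329.4]
eef_rot: [-1.562, -0.0, -1.563]
wrist_force: [-0.1, 0.0, 0.0]
finger_gap: 60.2
clock 7.80 pos [454.6 -38.8 329.6] rotdeg [-89.5  -0.  -89.5] gap 60.3 F [-0.6 -0.2  0.2]
tx 1.5567 ty 0.1492 tz 0.0623 turn 0.0083 rows~6.3
```

View pics/w5.png

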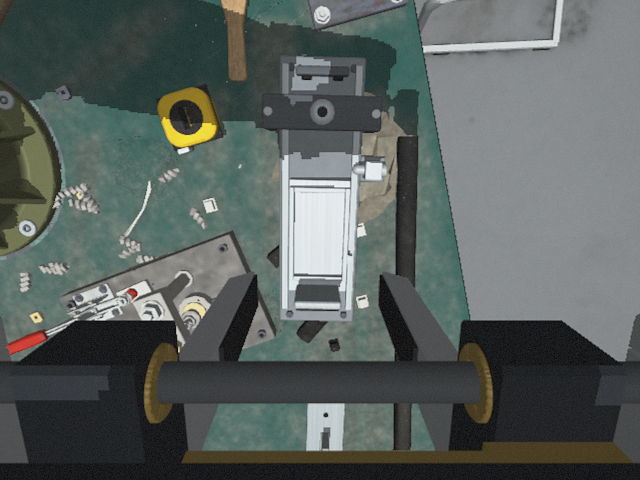

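```bash
python3 - <<'E'
import cv2
a=cv2.imread("pics/w5.png")
cv2.imwrite("pics/w5a.png",cv2.resize(a[165:325,260:380],None,fx=4.5,fy=4.5,interpolation=cv2.INTER_CUBIC)[:,:])
E
python3 -c "
import cv2;a=cv2.imread('pics/w5a.png');print(a.shape)
cv2.imwrite('pics/w5a.png',cv2.resize(cv2.imread('pics/w5.png')[175:323,265:375],None,fx=4,fy=4,interpolation=cv2.INTER_CUBIC))"
```

```text
(720, 540, 3)
```

View pics/w5a.png

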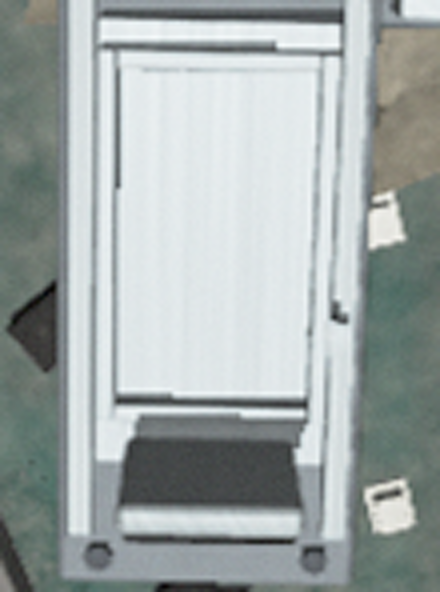

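```bash
python3 - <<'E'
from h import *
np.set_printoptions(precision=1,suppress=True)
c=load("pics/w5.npz")
B=lambda u,v:(265+u/4,175+v/4)
for n,u,v,z in [("front inner top",215,67,52),("front outer top",220,50,52),("back floor",215,395,44),("back top",215,407,52),("L in top",116,100,52),("R in top",322,100,52),("L in top",112,380,52),("R in top",309,380,52),("plate top front",210,506,102),("plate top rear",210,532,102),("plate L",120,520,102),("plate R",300,520,102),("base corner",62,577,32),("base",350,582,32)]:
    p=B(u,v);print(n,ray(c,*p,z),dep(c,*p))
# bush, bridge
for n,u,v,z in [("bush",322,111,88),("bridge L",262,112,78),("bridge R",383,112,78),("base FL",281,58,32),("base FR",364,58,32)]: print(n,ray(c,u,v,z),dep(c,u,v))
yaw=np.radians(-.8)
O=np.array([457.3,-37.6])
# floor dep points
v,u=np.mgrid[0:480,0:640];d=c["range_z"];X=(np.stack([(u-c["cx"])/c["fx"]*d,(v-c["cy"])/c["fy"]*d,d],-1)-c["t"])@c["R"]
f=(X[...,0]>440)&(X[...,0]<475)&(X[...,1]>-110)&(X[...,1]<-50);print("floor z",np.median(X[f][:,2]))
E
```

```text
front inner top [457.7 -24.2  52. ] [457.8 -24.2  51.9]
front outer top [459.2 -19.1  52. ] [459.2 -19.1  51.9]
back floor [ 458.9 -129.8   44. ] [ 458.8 -129.    46.1]
back top [ 458.8 -130.9   52. ] [ 458.8 -130.9   52. ]
L in top [428.3 -34.3  52. ] [427.9 -35.3  44.6]
R in top [489.8 -33.8  52. ] [489.8 -33.7  52.6]
L in top [ 426.5 -122.2   52. ] [ 426.1 -124.8   44.4]
R in top [ 488.1 -121.9   52. ] [ 488.1 -121.8   52.2]
plate top front [ 456.9 -142.9  102. ] [ 456.9 -143.   101.7]
plate top rear [ 456.9 -150.9  102. ] [ 456.9 -150.3  103.2]
plate L [ 431.3 -147.3  102. ] [ 431.3 -147.1  102.3]
plate R [ 482.6 -147.   102. ] [ 482.7 -147.8  100.2]
base corner [ 408.1 -198.9   32. ] [ 408.1 -198.7   32.4]
base [ 505.3 -200.4   32. ] [ 508.8 -215.4    1. ]
bush [459.8  64.4  88. ] [459.8  64.3  89. ]
bridge L [396.1  63.5  78. ] [396.   63.6  77.3]
bridge R [525.2  64.8  78. ] [537.9  70.4   3.7]
base FL [413.4 125.8  32. ] [413.4 125.8  32. ]
base FR [508.3 126.8  32. ] [508.4 127.   31.1]
floor z 44.83700618572966
```

```bash

python3 -m creep '[{"tx":0.2,"ty":0,"tz":0,"turn":0.008,"fingers":60},{"tx":0.44,"ty":0,"tz":0.03,"turn":0.008,"fingers":60},{"tx":0.68,"ty":0,"tz":0.04,"turn":0.008,"fingers":60},{"tx":0.9,"ty":0,"tz":0.06,"turn":0.008,"fingers":60},{"tx":1,"ty":0,"tz":0.06,"turn":0.008,"fingers":60},{"tx":1,"ty":0,"tz":0.06,"turn":0.008,"fingers":60}]'; python3 to.py 466 -353 300 -91
```

```text
clock: 8.4
eef_pos: [468.0, -239.7, 329.2]
eef_rot: [-1.562, 0.0, -1.589]
wrist_force: [0.3, 0.5, 0.4]
finger_gap: 59.9
clock 8.40 pos [ 468.  -239.7  329.2] rotdeg [-89.5   0.  -91. ] gap 59.9 F [0.3 0.5 0.4]
tx 0.5664 ty 0.1462 tz -0.0012 turn -0.0002 rows~2.3
```

```bash

python3 -m creep '[{"tx":0.2,"ty":0.05,"tz":0,"turn":0,"fingers":60},{"tx":0.4,"ty":0.1,"tz":0,"turn":0,"fingers":60},{"tx":0.566,"ty":0.146,"tz":0,"turn":0,"fingers":60},{"tx":0.566,"ty":0.146,"tz":0,"turn":0,"fingers":60},{"tx":0.566,"ty":0.146,"tz":0,"turn":0,"fingers":60},{"tx":0.566,"ty":0.146,"tz":0,"turn":0,"fingers":60}]'; python3 wr.py w6
python3 -c "
import cv2;a=cv2.imread('pics/w6.png')
cv2.imwrite('pics/w6a.png',cv2.resize(a[175:325,265:375],None,fx=4,fy=4,interpolation=cv2.INTER_CUBIC))"
```

```text
clock: 9.0
eef_pos: [466.8, -351.3, 300.8]
eef_rot: [-1.561, -0.0, -1.587]
wrist_force: [0.6, 1.4, 0.9]
finger_gap: 59.9
```

View pics/w6.png

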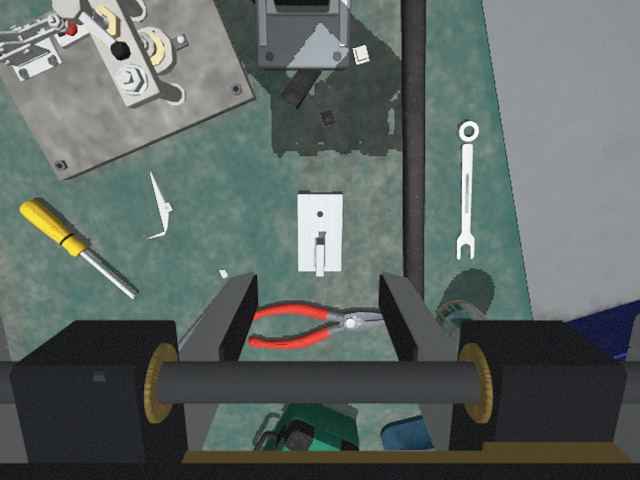

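View pics/w6a.png

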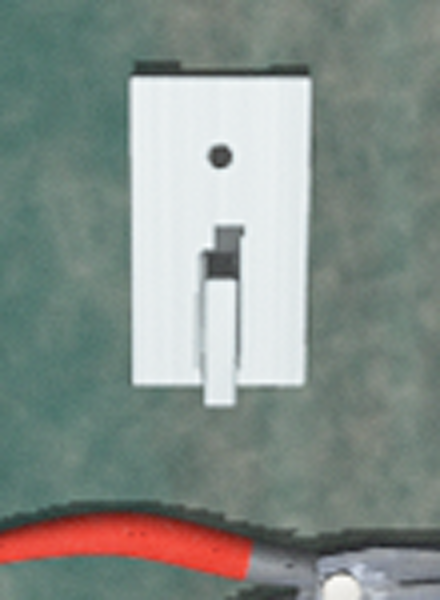

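```bash
python3 - <<'E'
from h import *
np.set_printoptions(precision=1,suppress=True)
c=load("pics/w6.npz")
B=lambda u,v:(265+u/4,175+v/4)
P=[]
for n,u,v,z in [("FL",131,76,10),("FR",309,76,10),("RR",304,384,10),("RL",132,384,10),("webtop",206,278,44),("",238,278,44),("",235,405,44),("",205,405,44)]:
    p=B(u,v);q=ray(c,*p,z);P.append(q);print(n,q,dep(c,*p))
P=np.array(P);print(P[:4].mean(0),P[4:].mean(0),np.degrees(np.arctan2(-(P[0]-P[3])[0],(P[0]-P[3])[1])),np.degrees(np.arctan2(-(P[1]-P[2])[0],(P[1]-P[2])[1])))
E
python3 to.py 470 -419 60 -91.2
```

```text
FL [ 444.8 -340.7   10. ] [ 444.8 -340.7    9.6]
FR [ 499.3 -341.6   10. ] [ 499.9 -342.7    1.7]
RR [ 497.7 -440.9   10. ] [ 498.4 -444.     1.1]
RL [ 442.4 -439.9   10. ] [ 441.9 -442.8    1.4]
webtop [ 466.6 -396.    44. ] [ 466.6 -395.9   44.3]
 [ 476.  -396.2   44. ] [ 476.7 -403.8   15.4]
 [ 474.7 -435.6   44. ] [ 475.6 -450.5    2.2]
 [ 465.7 -435.4   44. ] [ 465.7 -451.     0.2]
[ 471.1 -390.8   10. ] [ 470.8 -415.8   44. ] -1.4249189748718674 -0.9191305605251329
clock 9.05 pos [ 466.8 -351.4  300.9] rotdeg [-89.4  -0.  -90.9] gap 60.1 F [ 0.1  0.3 -0.5]
tx 0.3369 ty 1.2050 tz 0.0097 turn 0.0015 rows~5.0
```

```bash
python3 to.py 469.6 -416 101 -91.2
python3 -m creep '[{"tx":0.15,"ty":0.2,"tz":0.01,"turn":0.002,"fingers":60},{"tx":0.32,"ty":0.4,"tz":0.01,"turn":0.002,"fingers":60},{"tx":0.32,"ty":0.65,"tz":0.01,"turn":0.002,"fingers":50},{"tx":0.32,"ty":0.9,"tz":0.01,"turn":0.002,"fingers":50},{"tx":0.32,"ty":1,"tz":0.01,"turn":0.002,"fingers":50},{"tx":0.32,"ty":1,"tz":0.01,"turn":0.002,"fingers":50},{"tx":0.32,"ty":1,"tz":0.01,"turn":0.002,"fingers":50}]';  python3 to.py 469.6 -416 14 -91.2
```

```text
clock 9.05 pos [ 466.8 -351.4  300.9] rotdeg [-89.4  -0.  -90.9] gap 60.1 F [ 0.1  0.3 -0.5]
tx 0.3220 ty 1.0000 tz 0.0094 turn 0.0015 rows~4.2
clock: 9.75
eef_pos: [470.5, -415.3, 102.7]
eef_rot: [-1.56, -0.002, -1.592]
wrist_force: [0.4, -0.4, -0.4]
finger_gap: 50.1
clock 9.75 pos [ 470.5 -415.3  102.7] rotdeg [-89.4  -0.1 -91.2] gap 50.1 F [ 0.4 -0.4 -0.4]
tx 0.0027 ty 0.4434 tz -0.0094 turn -0.0002 rows~1.8
```

```bash

python3 -m creep '[{"tx":0.003,"ty":0.2,"tz":-0.005,"turn":0,"fingers":50},{"tx":0.003,"ty":0.36,"tz":-0.005,"turn":0,"fingers":50},{"tx":0.003,"ty":0.44,"tz":-0.005,"turn":0,"fingers":50},{"tx":0.003,"ty":0.443,"tz":-0.005,"turn":0,"fingers":50},{"tx":0.003,"ty":0.443,"tz":-0.005,"turn":0,"fingers":50}]'; python3 wr.py w7
```

```text
clock: 10.25
eef_pos: [471.4, -416.7, 16.2]
eef_rot: [-1.558, -0.003, -1.592]
wrist_force: [-0.6, 0.1, 0.6]
finger_gap: 49.9
```

View pics/w7.png

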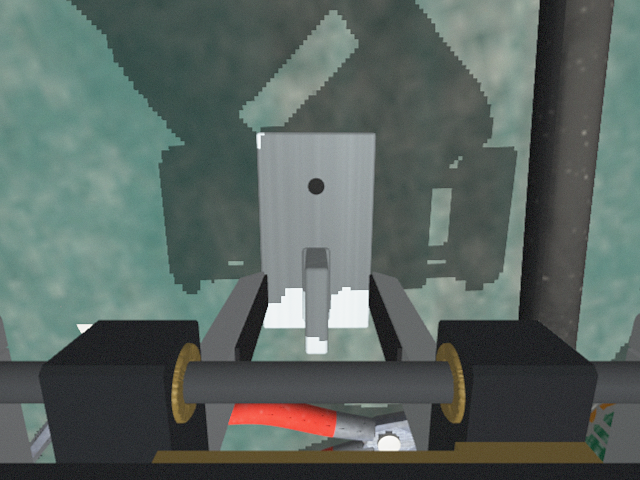

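```bash

python3 -m creep '[{"tx":0,"ty":0,"tz":-0.005,"turn":0,"fingers":0},{"tx":0,"ty":0,"tz":-0.005,"turn":0,"fingers":0},{"tx":0,"ty":0,"tz":-0.005,"turn":0,"fingers":0},{"tx":0,"ty":0,"tz":-0.005,"turn":0,"fingers":0},{"tx":0,"ty":0,"tz":-0.005,"turn":0,"fingers":0},{"tx":0,"ty":0,"tz":-0.005,"turn":0,"fingers":0},{"tx":0,"ty":0,"tz":-0.005,"turn":0,"fingers":0},{"tx":0,"ty":0,"tz":-0.005,"turn":0,"fingers":0}]' 40; python3 wr.py w8;python3 to.py 456.7 -103.2 160 -90.8
```

```text
clock: 11.1
eef_pos: [470.3, -416.9, 16.6]
eef_rot: [-1.558, -0.004, -1.592]
wrist_force: [-3.0, 1.5, 5.3]
finger_gap: 9.2
clock 11.15 pos [ 470.3 -416.9   16.6] rotdeg [-89.3  -0.2 -91.2] gap 9.6 F [-4.2  2.1  6.2]
tx -1.5637 ty -0.7242 tz -0.0924 turn -0.0024 rows~6.9
```

View pics/w8.png

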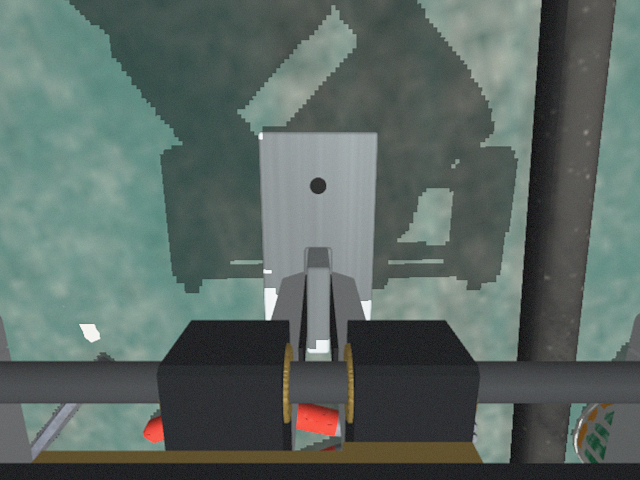

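```bash

python3 -m creep '[{"tx":0,"ty":-0.15,"tz":0,"turn":0,"fingers":0},{"tx":0,"ty":-0.35,"tz":0,"turn":0,"fingers":0},{"tx":0,"ty":-0.6,"tz":0,"turn":-0.002,"fingers":0},{"tx":-0.2,"ty":-0.72,"tz":-0.03,"turn":-0.002,"fingers":0},{"tx":-0.4,"ty":-0.72,"tz":-0.04,"turn":-0.002,"fingers":0},{"tx":-0.6,"ty":-0.72,"tz":-0.06,"turn":-0.002,"fingers":0},{"tx":-0.8,"ty":-0.72,"tz":-0.08,"turn":-0.002,"fingers":0},{"tx":-1,"ty":-0.72,"tz":-0.09,"turn":-0.002,"fingers":0},{"tx":-1,"ty":-0.72,"tz":-0.09,"turn":-0.002,"fingers":0}]'; python3 to.py 457.4 -103.6 160 -90.8
```

```text
clock: 12.05
eef_pos: [454.6, -212.4, 159.5]
eef_rot: [-1.558, -0.003, -1.583]
wrist_force: [0.3, -1.1, -2.0]
finger_gap: 9.8
clock 12.05 pos [ 454.6 -212.4  159.5] rotdeg [-89.3  -0.2 -90.7] gap 9.8 F [ 0.3 -1.1 -2. ]
tx -0.5442 ty -0.0041 tz 0.0073 turn 0.0006 rows~2.2
```

```bash

python3 -m creep '[{"tx":-0.2,"ty":0,"tz":0,"turn":0,"fingers":0},{"tx":-0.4,"ty":0,"tz":0.007,"turn":0,"fingers":0},{"tx":-0.544,"ty":0,"tz":0.007,"turn":0,"fingers":0},{"tx":-0.544,"ty":0,"tz":0.007,"turn":0,"fingers":0},{"tx":-0.544,"ty":0,"tz":0.007,"turn":0,"fingers":0},{"tx":-0.544,"ty":0,"tz":0.007,"turn":0,"fingers":0}]'; python3 wr.py w9; python3 to.py 457.4 -103.6 75 -90.8
```

```text
clock: 12.65
eef_pos: [457.5, -104.5, 159.1]
eef_rot: [-1.558, -0.003, -1.584]
wrist_force: [0.5, -0.5, -1.6]
finger_gap: 10.3
clock 12.70 pos [ 457.4 -104.6  159. ] rotdeg [-89.3  -0.2 -90.8] gap 10.0 F [ 0.1  0.7 -1.9]
tx -0.0062 ty 0.4201 tz -0.0054 turn 0.0002 rows~1.7
```

View pics/w9.png

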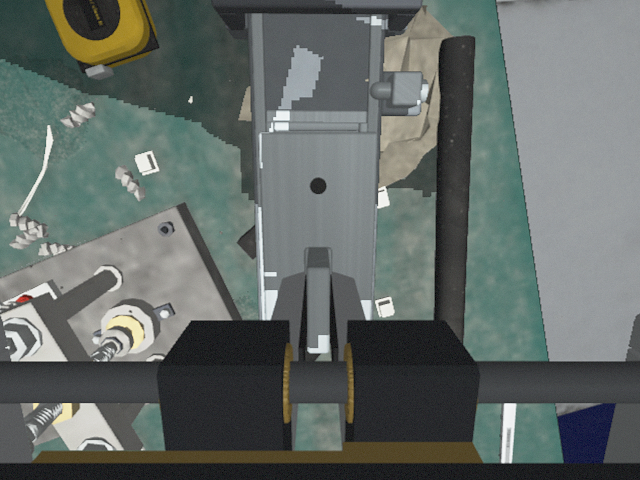

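```bash
python3 -c "
import cv2;a=cv2.imread('pics/w9.png')
cv2.imwrite('pics/w9a.png',cv2.resize(a[90:200,240:400],None,fx=5,fy=5,interpolation=cv2.INTER_CUBIC))"
```

```text
(no output)
```

View pics/w9a.png

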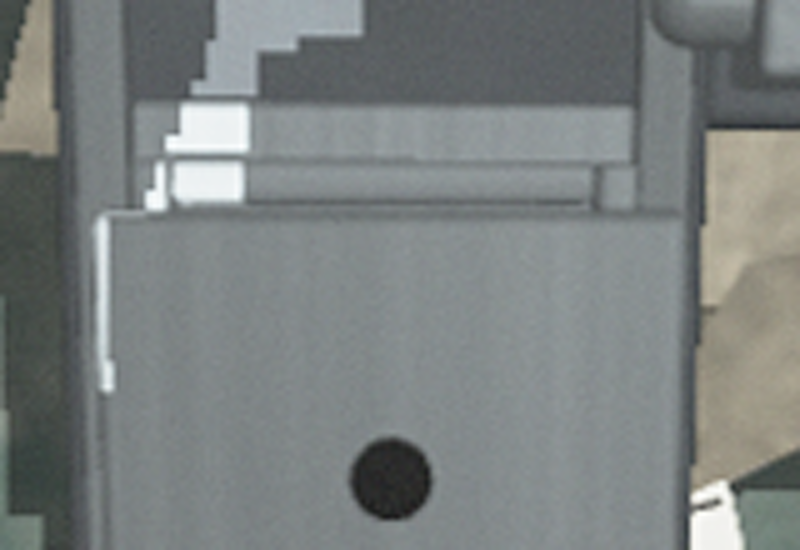

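```bash
python3 - <<'E'
from h import *
np.set_printoptions(precision=1,suppress=True)
c=load("pics/w9.npz")
B=lambda u,v:(240+u/5,90+v/5)
for n,u,v,z in [("spot",391,480,152.5),("FL",98,213,152.5),("FR",686,213,152.5),("carr L",135,130,0),("carr R",633,130,0),("wall L",165,185,0),("wall R",597,185,0),("innerfront",380,201,52),("front outer",380,160,52),("railL",66,60,0),("railR",696,60,0),("railLin",128,60,0),("railRin",640,60,0)]:
    p=B(u,v);D=dep(c,*p);z=z or D[2];print(n,ray(c,*p,z),D)
E
```

```text
spot [457.7 -53.5 152.5] [457.7 -53.4 153.2]
FL [430.7 -28.4 152.5] [430.8 -28.4 153.4]
FR [485.6 -29.  152.5] [505.1 -26.6  33.1]
carr L [422.6 -14.4  45.7] [422.6 -14.4  45.7]
carr R [496.  -14.7  38.5] [496.  -14.7  38.5]
wall L [427.3 -22.3  52.1] [427.3 -22.3  52.1]
wall R [489.  -23.   53.2] [489.  -23.   53.2]
innerfront [458.  -24.9  52. ] [458.  -24.9  52. ]
front outer [458.  -19.2  52. ] [458.  -19.3  53.5]
railL [411.2  -3.4  32. ] [411.2  -3.4  32. ]
railR [506.1  -4.4  32.7] [506.1  -4.4  32.7]
railLin [420.5  -3.5  32.6] [420.5  -3.5  32.6]
railRin [496.8  -4.9  38.6] [496.8  -4.9  38.6]
```

```bash
python3 to.py 457.4 -103.4 66 -90.8
python3 -m creep '[{"tx":-0.007,"ty":0.15,"tz":-0.003,"turn":0,"fingers":0},{"tx":-0.007,"ty":0.3,"tz":-0.004,"turn":0,"fingers":0},{"tx":-0.007,"ty":0.4,"tz":-0.005,"turn":0,"fingers":0},{"tx":-0.007,"ty":0.43,"tz":-0.005,"turn":0,"fingers":0},{"tx":-0.007,"ty":0.445,"tz":-0.005,"turn":0,"fingers":0},{"tx":-0.007,"ty":0.455,"tz":-0.005,"turn":0,"fingers":0},{"tx":-0.007,"ty":0.465,"tz":-0.005,"turn":0,"fingers":0},{"tx":-0.007,"ty":0.465,"tz":-0.005,"turn":0,"fingers":0}]'; python3 to.py 457.4 -103.4 61 -90.8; python3 wr.py w10
python3 -c "
import cv2;a=cv2.imread('pics/w10.png')
cv2.imwrite('pics/w10a.png',cv2.resize(a[80:340,200:440],None,fx=2.3,fy=2.3,interpolation=cv2.INTER_CUBIC))"
```

```text
clock 12.70 pos [ 457.4 -104.6  159. ] rotdeg [-89.3  -0.2 -90.8] gap 10.0 F [ 0.1  0.7 -1.9]
tx -0.0073 ty 0.4651 tz -0.0060 turn 0.0002 rows~1.9
clock: 13.5
eef_pos: [457.9, -103.6, 66.5]
eef_rot: [-1.557, -0.004, -1.584]
wrist_force: [-0.1, 0.2, -1.9]
finger_gap: 9.3
clock 13.50 pos [ 457.9 -103.6   66.5] rotdeg [-89.2  -0.2 -90.8] gap 9.3 F [-0.1  0.2 -1.9]
tx -0.0012 ty 0.0273 tz -0.0027 turn 0.0002 rows~0.1
```

View pics/w10a.png

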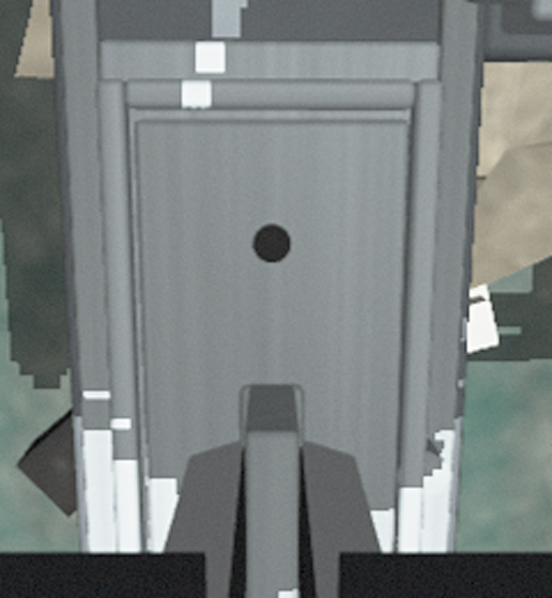

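```bash

python3 -m creep '[{"tx":-0.001,"ty":0.01,"tz":-0.003,"turn":0,"fingers":0},{"tx":-0.001,"ty":0.018,"tz":-0.003,"turn":0,"fingers":0},{"tx":-0.001,"ty":0.025,"tz":-0.003,"turn":0,"fingers":0},{"tx":-0.001,"ty":0.028,"tz":-0.003,"turn":0,"fingers":0},{"tx":-0.001,"ty":0.028,"tz":-0.003,"turn":0,"fingers":0}]'
```

```text
clock: 14.05
eef_pos: [457.3, -103.4, 60.8]
eef_rot: [-1.557, -0.003, -1.584]
wrist_force: [-0.1, 0.5, -1.5]
finger_gap: 9.4
```

```bash

python3 -m creep '[{"tx":0,"ty":0.004,"tz":0,"turn":0,"fingers":0},{"tx":0,"ty":0.007,"tz":0,"turn":0,"fingers":0},{"tx":0,"ty":0.007,"tz":0,"turn":0,"fingers":0}]'; python3 to.py 457.3 -103.4 150 -90.8
```

```text
clock: 14.35
eef_pos: [457.6, -103.5, 60.4]
eef_rot: [-1.557, -0.004, -1.584]
wrist_force: [-4.5, 1.6, 12.7]
finger_gap: 10.0
clock 14.35 pos [ 457.6 -103.5   60.4] rotdeg [-89.2  -0.2 -90.8] gap 10.0 F [-4.5  1.6 12.7]
tx 0.0012 ty -0.4480 tz 0.0048 turn 0.0003 rows~1.8
```

Contact at the expected height (12.7 N up). Release and rise.

```bash

python3 -m creep '[{"tx":0,"ty":0,"tz":0,"turn":0,"fingers":20},{"tx":0,"ty":0,"tz":0,"turn":0,"fingers":36},{"tx":0,"ty":0,"tz":0,"turn":0,"fingers":36},{"tx":0,"ty":-0.02,"tz":0,"turn":0,"fingers":36},{"tx":0,"ty":-0.2,"tz":0,"turn":0,"fingers":36},{"tx":0,"ty":-0.4,"tz":0,"turn":0,"fingers":36},{"tx":0,"ty":-0.6,"tz":0,"turn":0,"fingers":36},{"tx":0,"ty":-0.6,"tz":0,"turn":0,"fingers":36}]'; python3 wr.py w11
python3 -c "
import cv2;a=cv2.imread('pics/w11.png')
cv2.imwrite('pics/w11a.png',cv2.resize(a[80:330,200:440],None,fx=2.3,fy=2.3,interpolation=cv2.INTER_CUBIC))"
```

```text
clock: 15.15
eef_pos: [457.7, -103.6, 185.4]
eef_rot: [-1.549, -0.006, -1.584]
wrist_force: [1.2, -0.7, -1.4]
finger_gap: 36.1
```

View pics/w11a.png

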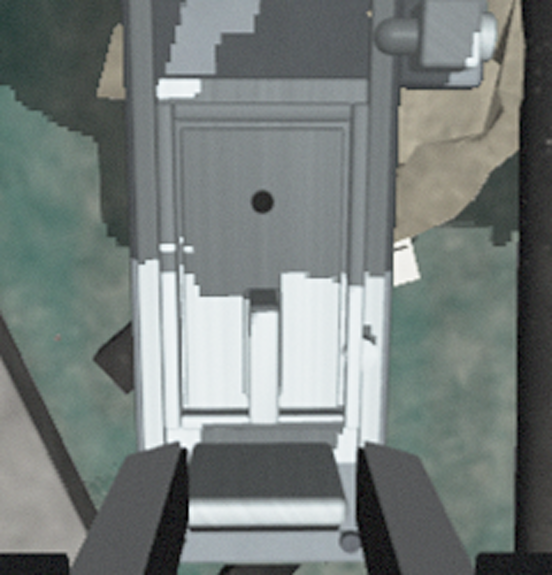

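```bash
python3 - <<'E'
from h import *
c=load("pics/w11.npz")
v,u=np.mgrid[0:480,0:640];d=c["range_z"];X=(np.stack([(u-c["cx"])/c["fx"]*d,(v-c["cy"])/c["fy"]*d,d],-1)-c["t"])@c["R"]
for x0 in (436,476):
  for y0 in (-40,-65,-90,-115):
    f=(abs(X[...,0]-x0)<6)&(abs(X[...,1]-y0)<6)&(d>0);print(x0,y0,np.median(X[f][:,2]).round(1))
f=(X[...,2]>98)&(X[...,2]<106)&(abs(X[...,0]-457)<40)&(X[...,1]<-130)&(X[...,1]>-170)
print("plate",X[f].min(0),X[f].max(0),X[f].mean(0))
E
python3 to.py 456.5 -190 185 -90.8; python3 to.py 456.5 -185 82 -90.8
```

```text
436 -40 54.8
436 -65 299.7
436 -90 249.1
436 -115 55.5
476 -40 54.8
476 -65 301.1
476 -90 252.4
476 -115 56.1
plate [ 431.23797502 -155.47687756   98.00025599] [ 482.40645127 -141.48481781  104.72499896] [ 456.49630224 -147.24141495  101.57159217]
clock 15.20 pos [ 456.8 -103.3  182.6] rotdeg [-88.9  -0.3 -90.7] gap 36.1 F [-0.2  0.5 -1.1]
tx 0.4336 ty -0.0098 tz 0.0045 turn 0.0003 rows~1.7
clock 15.20 pos [ 456.8 -103.3  182.6] rotdeg [-88.9  -0.3 -90.7] gap 36.1 F [-0.2  0.5 -1.1]
tx 0.4060 ty 0.5049 tz -0.0053 turn 0.0003 rows~2.6
```

```bash

python3 -m creep '[{"tx":0.2,"ty":0,"tz":0,"turn":0,"fingers":0},{"tx":0.41,"ty":0,"tz":0,"turn":0,"fingers":0},{"tx":0.42,"ty":0,"tz":0,"turn":0,"fingers":0},{"tx":0.42,"ty":0.05,"tz":-0.004,"turn":0,"fingers":0},{"tx":0.42,"ty":0.25,"tz":-0.004,"turn":0,"fingers":0},{"tx":0.42,"ty":0.45,"tz":-0.005,"turn":0,"fingers":0},{"tx":0.42,"ty":0.505,"tz":-0.005,"turn":0,"fingers":0},{"tx":0.42,"ty":0.505,"tz":-0.005,"turn":0,"fingers":0}]' 20; python3 wr.py w12
```

```text
clock: 16.0
eef_pos: [455.8, -186.6, 80.5]
eef_rot: [-1.556, -0.003, -1.583]
wrist_force: [-0.4, 0.5, 0.0]
finger_gap: 0.1
```

View pics/w12.png

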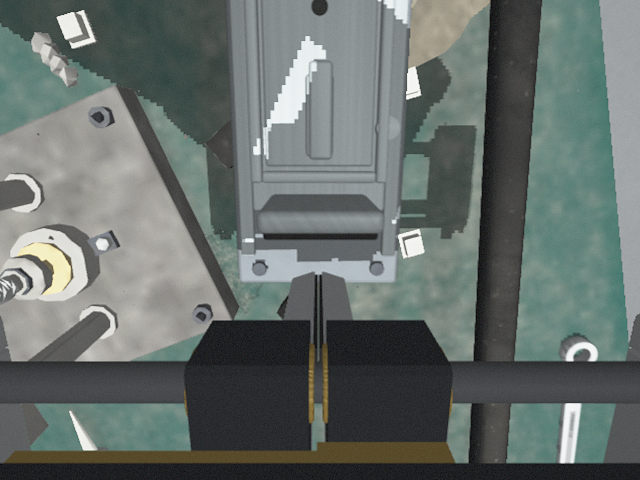

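```bash

python3 -m creep '[{"tx":-0.05,"ty":0,"tz":0,"turn":0,"fingers":0},{"tx":-0.08,"ty":0,"tz":0,"turn":0,"fingers":0},{"tx":-0.1,"ty":0,"tz":0,"turn":0,"fingers":0},{"tx":-0.12,"ty":0,"tz":0,"turn":0,"fingers":0},{"tx":-0.14,"ty":0,"tz":0,"turn":0,"fingers":0},{"tx":-0.17,"ty":0,"tz":0,"turn":0,"fingers":0},{"tx":-0.2,"ty":0,"tz":0,"turn":0,"fingers":0},{"tx":-0.23,"ty":0,"tz":0,"turn":0,"fingers":0},{"tx":-0.26,"ty":0,"tz":0,"turn":0,"fingers":0},{"tx":-0.29,"ty":0,"tz":0,"turn":0,"fingers":0},{"tx":-0.32,"ty":0,"tz":0,"turn":0,"fingers":0},{"tx":-0.35,"ty":0,"tz":0,"turn":0,"fingers":0},{"tx":-0.38,"ty":0,"tz":0,"turn":0,"fingers":0},{"tx":-0.41,"ty":0,"tz":0,"turn":0,"fingers":0},{"tx":-0.44,"ty":0,"tz":0,"turn":0,"fingers":0},{"tx":-0.46,"ty":0,"tz":0,"turn":0,"fingers":0},{"tx":-0.48,"ty":0,"tz":0,"turn":0,"fingers":0},{"tx":-0.5,"ty":0,"tz":0,"turn":0,"fingers":0}]'; python3 wr.py w13
```

```text
clock: 17.85
eef_pos: [457.9, -86.9, 81.8]
eef_rot: [-1.553, -0.005, -1.583]
wrist_force: [-0.1, -0.9, 1.7]
finger_gap: 0.2
```

View pics/w13.png

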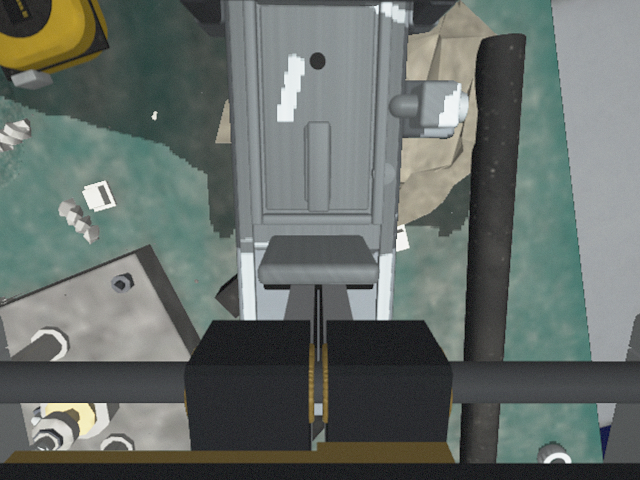

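```bash

python3 -m creep '[{"tx":-0.03,"ty":0,"tz":0,"turn":0,"fingers":0},{"tx":-0.05,"ty":0,"tz":0,"turn":0,"fingers":0},{"tx":-0.07,"ty":0,"tz":0,"turn":0,"fingers":0},{"tx":-0.09,"ty":0,"tz":0,"turn":0,"fingers":0},{"tx":-0.11,"ty":0,"tz":0,"turn":0,"fingers":0},{"tx":-0.13,"ty":0,"tz":0,"turn":0,"fingers":0},{"tx":-0.14,"ty":0,"tz":0,"turn":0,"fingers":0},{"tx":-0.15,"ty":0,"tz":0,"turn":0,"fingers":0}]'; python3 wr.py w14
```

```text
clock: 18.7
eef_pos: [458.1, -58.0, 81.7]
eef_rot: [-1.553, -0.008, -1.583]
wrist_force: [-3.7, -22.8, 0.4]
finger_gap: 0.7
```

View pics/w14.png

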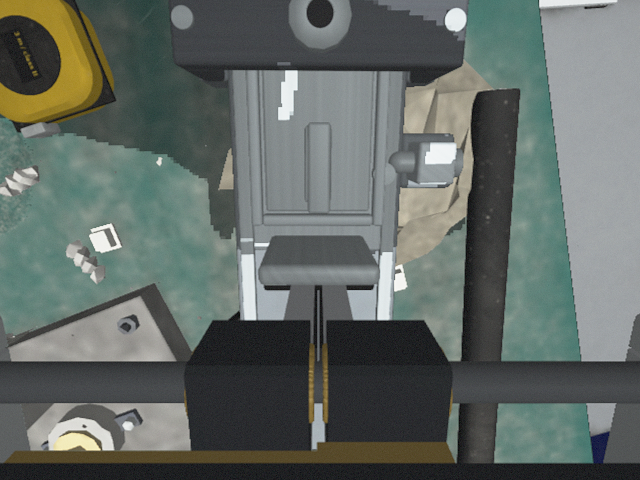

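```bash
python3 to.py 458 -50 81 -90.8; python3 -m creep '[{"tx":0,"ty":0,"tz":0,"turn":0,"fingers":0}]'; python3 - <<'E'
from h import *
c=load("pics/w14.npz")
v,u=np.mgrid[0:480,0:640];d=c["range_z"];X=(np.stack([(u-c["cx"])/c["fx"]*d,(v-c["cy"])/c["fy"]*d,d],-1)-c["t"])@c["R"]
f=(X[...,2]>98)&(X[...,2]<106)&(abs(X[...,0]-457)<22)&(X[...,1]<-20)&(X[...,1]>-70)&(v<290)
print("plate",X[f].min(0),X[f].max(0),X[f].mean(0))
E
```

```text
clock 18.75 pos [458.1 -57.7  81.7] rotdeg [-89.   -0.4 -90.7] gap 0.7 F [-0.7 -7.7 -0. ]
tx -0.0384 ty 0.0031 tz -0.0011 turn 0.0006 rows~0.2
clock: 18.85
eef_pos: [458.1, -58.0, 81.7]
eef_rot: [-1.553, -0.008, -1.583]
wrist_force: [0.3, 0.4, -0.0]
finger_gap: 0.4
plate [435.01264226 -51.19499842  98.01150124] [478.99606927 -36.9571335  105.99973724] [457.00923373 -42.83760153 102.03516004]
```

```bash

python3 -m creep '[{"tx":-0.015,"ty":0,"tz":0,"turn":0,"fingers":0},{"tx":-0.02,"ty":0,"tz":0,"turn":0,"fingers":0},{"tx":-0.025,"ty":0,"tz":0,"turn":0,"fingers":0},{"tx":-0.03,"ty":0,"tz":0,"turn":0,"fingers":0},{"tx":-0.03,"ty":0,"tz":0,"turn":0,"fingers":0}]'; python3 wr.py w15; python3 - <<'E'
from h import *
c=load("pics/w15.npz")
v,u=np.mgrid[0:480,0:640];d=c["range_z"];X=(np.stack([(u-c["cx"])/c["fx"]*d,(v-c["cy"])/c["fy"]*d,d],-1)-c["t"])@c["R"]
f=(X[...,2]>98)&(X[...,2]<106)&(abs(X[...,0]-457)<22)&(X[...,1]<-20)&(X[...,1]>-70)&(v<290)
print("plate",X[f].min(0),X[f].max(0),X[f].mean(0))
E
```

```text
clock: 19.35
eef_pos: [458.2, -52.4, 81.7]
eef_rot: [-1.553, -0.009, -1.583]
wrist_force: [-0.2, -5.9, 0.4]
finger_gap: 0.5
plate [435.01452057 -45.52004426  98.00264067] [478.97620154 -31.38504289 105.97899557] [457.06068936 -37.10553946 101.96230712]
```

```bash

python3 -m creep '[{"tx":-0.008,"ty":0,"tz":0,"turn":0,"fingers":0},{"tx":-0.013,"ty":0,"tz":0,"turn":0,"fingers":0},{"tx":-0.018,"ty":0,"tz":0,"turn":0,"fingers":0},{"tx":-0.018,"ty":0,"tz":0,"turn":0,"fingers":0}]'; python3 wr.py w16; python3 - <<'E'
from h import *
c=load("pics/w16.npz")
v,u=np.mgrid[0:480,0:640];d=c["range_z"];X=(np.stack([(u-c["cx"])/c["fx"]*d,(v-c["cy"])/c["fy"]*d,d],-1)-c["t"])@c["R"]
f=(X[...,2]>98)&(X[...,2]<106)&(abs(X[...,0]-457)<22)&(X[...,1]<-20)&(X[...,1]>-70)&(v<290)
print("plate",X[f].min(0),X[f].max(0),X[f].mean(0))
E
```

```text
clock: 19.8
eef_pos: [458.1, -48.4, 81.6]
eef_rot: [-1.553, -0.008, -1.583]
wrist_force: [-0.2, -1.2, -0.1]
finger_gap: 0.4
plate [435.00435976 -41.15524724  98.00520478] [478.94085697 -26.94521639 105.92198481] [456.88793757 -32.8465442  101.9881118 ]
```

View pics/w16.png

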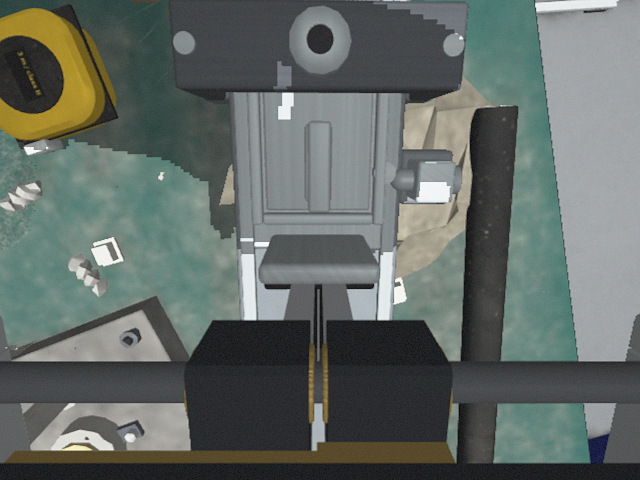

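```bash

python3 -m creep '[{"tx":-0.008,"ty":0,"tz":0,"turn":0,"fingers":0},{"tx":-0.013,"ty":0,"tz":0,"turn":0,"fingers":0},{"tx":-0.013,"ty":0,"tz":0,"turn":0,"fingers":0}]'; python3 wr.py w17; python3 - <<'E'
from h import *
c=load("pics/w17.npz")
v,u=np.mgrid[0:480,0:640];d=c["range_z"];X=(np.stack([(u-c["cx"])/c["fx"]*d,(v-c["cy"])/c["fy"]*d,d],-1)-c["t"])@c["R"]
f=(X[...,2]>98)&(X[...,2]<106)&(abs(X[...,0]-457)<22)&(X[...,1]<-20)&(X[...,1]>-70)&(v<290)
print("plate",X[f].min(0),X[f].max(0),X[f].mean(0))
E
python3 to.py 458 -46 81 -90.8
```

```text
clock: 20.15
eef_pos: [458.1, -46.2, 81.6]
eef_rot: [-1.554, -0.01, -1.583]
wrist_force: [-0.5, -6.8, -0.4]
finger_gap: 0.4
plate [435.04016491 -39.32017441  98.01178393] [478.96615017 -25.14807859 105.99738914] [456.99485383 -31.00920648 101.99522486]
clock 20.20 pos [458.1 -46.2  81.6] rotdeg [-89.   -0.5 -90.7] gap 0.6 F [-1.  -7.6 -0.2]
tx -0.0011 ty 0.0028 tz -0.0007 turn 0.0006 rows~0.0
```

```bash

python3 -m creep '[{"tx":-0.01,"ty":0,"tz":0,"turn":0,"fingers":0},{"tx":-0.015,"ty":0,"tz":0,"turn":0,"fingers":0},{"tx":-0.015,"ty":0,"tz":0,"turn":0,"fingers":0}]'; python3 wr.py w18; python3 - <<'E'
from h import *
c=load("pics/w18.npz")
v,u=np.mgrid[0:480,0:640];d=c["range_z"];X=(np.stack([(u-c["cx"])/c["fx"]*d,(v-c["cy"])/c["fy"]*d,d],-1)-c["t"])@c["R"]
f=(X[...,2]>98)&(X[...,2]<106)&(abs(X[...,0]-457)<22)&(X[...,1]<-20)&(X[...,1]>-70)&(v<290)
print("plate",X[f].min(0),X[f].max(0),X[f].mean(0))
E
python3 to.py 458 -46 81 -90.8
```

```text
clock: 20.5
eef_pos: [458.2, -45.9, 81.8]
eef_rot: [-1.553, -0.015, -1.583]
wrist_force: [-1.8, -29.6, -1.2]
finger_gap: 0.5
plate [435.00023406 -39.07337926  98.00343787] [478.9851647  -25.10639763 105.89779706] [456.95638631 -30.71100238 102.03035338]
clock 20.55 pos [458.2 -45.9  81.7] rotdeg [-89.   -0.8 -90.7] gap 0.2 F [ -1.7 -28.7   0.2]
tx 0.0003 ty 0.0036 tz -0.0009 turn 0.0007 rows~0.0
```

```bash

python3 -m creep '[{"tx":0.05,"ty":0,"tz":0,"turn":0,"fingers":0},{"tx":0.15,"ty":0,"tz":0,"turn":0,"fingers":0},{"tx":0.2,"ty":-0.1,"tz":0,"turn":0,"fingers":0},{"tx":0.2,"ty":-0.35,"tz":0,"turn":0,"fingers":0},{"tx":0.2,"ty":-0.6,"tz":0,"turn":0,"fingers":0},{"tx":0.2,"ty":-0.85,"tz":0,"turn":0,"fingers":0},{"tx":0,"ty":-1,"tz":0,"turn":0,"fingers":0},{"tx":0,"ty":-1,"tz":0,"turn":0,"fingers":0},{"tx":0,"ty":-1,"tz":0,"turn":0,"fingers":0},{"tx":0,"ty":-1,"tz":0,"turn":0,"fingers":0}]'; python3 wr.py w19; python3 - <<'E'
from h import *
import cv2
from cell import optics
c=load("pics/w19.npz")
v,u=np.mgrid[0:480,0:640];d=c["range_z"];X=(np.stack([(u-c["cx"])/c["fx"]*d,(v-c["cy"])/c["fy"]*d,d],-1)-c["t"])@c["R"]
f=(X[...,2]>98)&(X[...,2]<106)&(abs(X[...,0]-457)<22)&(X[...,1]<-15)&(X[...,1]>-70)&(v<300)
print("plate",X[f].min(0),X[f].max(0),X[f].mean(0))
for n in ["scene","side"]:
    c=optics.camera(n); cv2.imwrite(f"pics/z_{n}.png",c["frame"][:,:,::-1])
E
```

```text
clock: 21.55
eef_pos: [454.3, -43.3, 280.4]
eef_rot: [-1.555, -0.014, -1.583]
wrist_force: [-0.3, -0.0, -0.3]
finger_gap: 0.7
plate [435.01083124 -38.82687028  98.00923472] [478.8355762  -25.54595705 104.88143817] [456.97038931 -31.61563481 101.56807386]
```

View pics/w19.png

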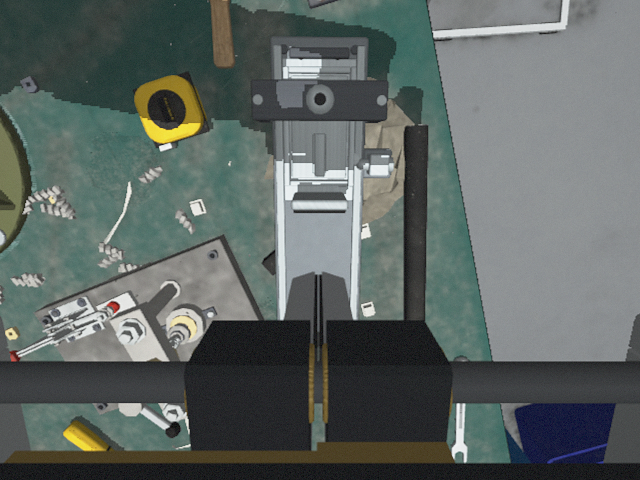

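View pics/z_side.png

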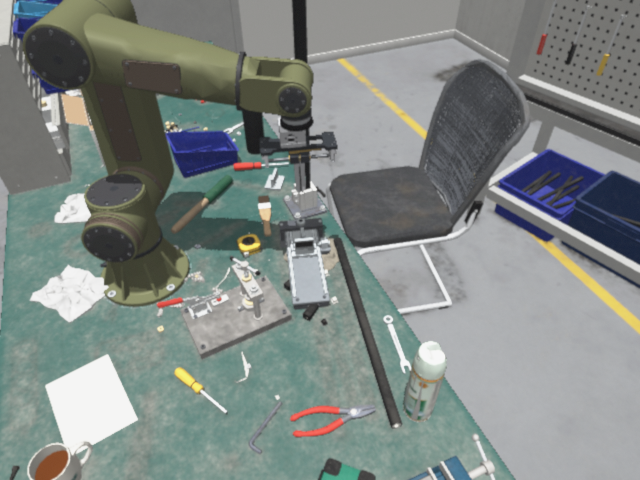

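View pics/z_scene.png

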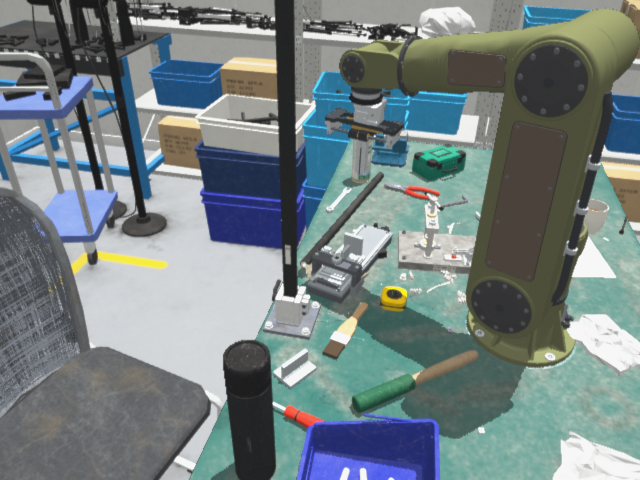

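```bash
python3 - <<'E'
from h import *
import cv2
for n,a,b in [("w5",-170,-120),("w19",-60,-10)]:
    c=load(f"pics/{n}.npz")
    v,u=np.mgrid[0:480,0:640];d=c["range_z"];X=(np.stack([(u-c["cx"])/c["fx"]*d,(v-c["cy"])/c["fy"]*d,d],-1)-c["t"])@c["R"]
    f=(X[...,2]>100)&(X[...,2]<106)&(abs(X[...,0]-457)<20)&(X[...,1]<b)&(X[...,1]>a)&(v<330)
    print(n,X[f].min(0),X[f].max(0),np.median(X[f],0),f.sum())
for x0,y0 in((438,-5),(438,15),(438,30),(476,-5),(476,15),(476,30)):
    f=(abs(X[...,0]-x0)<5)&(abs(X[...,1]-y0)<5)&(d>0); print(x0,y0,np.median(X[f][:,2]))
a=cv2.imread("pics/w19.png"); cv2.imwrite("pics/w19a.png",cv2.resize(a[30:220,240:400],None,fx=3.1,fy=3.1,interpolation=cv2.INTER_CUBIC))
E
```

```text
w5 [ 437.01978726 -154.20171473  100.01607897] [ 476.94550528 -141.55780268  104.44302544] [ 457.47118252 -146.41346814  102.35697617] 289
w19 [437.04041225 -35.60384261 100.07330366] [476.71598174 -25.59854036 104.88143817] [457.37927368 -30.30110742 102.48285384] 446
438 -5 396.5819840597199
438 15 54.908864196879634
438 30 54.942844104847076
476 -5 395.98669203165025
476 15 54.70720469458121
476 30 54.851753591030004
```

View pics/w19a.png

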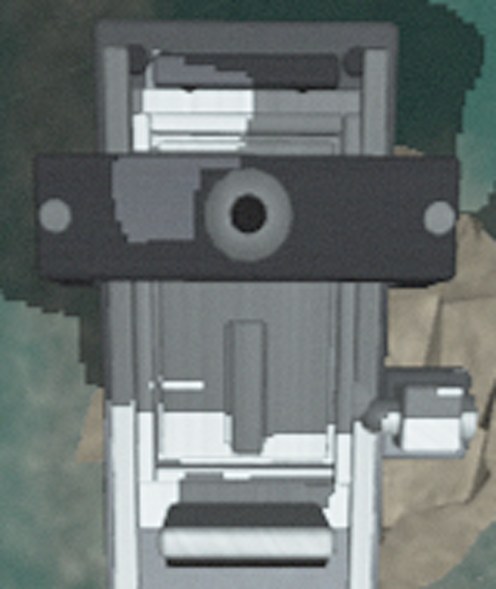

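```bash
python3 -m creep '[{"tx":0,"ty":0,"tz":0,"turn":0,"fingers":0},{"tx":0,"ty":0,"tz":0,"turn":0,"fingers":0},{"tx":0,"ty":0,"tz":0,"turn":0,"fingers":0}]'; python3 -c "
from cell import manip
print(manip.sign_off())"
```

```text
clock: 22.0
eef_pos: [454.4, -43.6, 280.5]
eef_rot: [-1.556, -0.014, -1.584]
wrist_force: [-0.4, 0.3, -0.1]
finger_gap: 0.5
the job is handed in; nothing more can be done
None
```

The job is done and handed in at 22 s of the 72 s allowed. I moved the brush off the jig first. The fingertips reached below it, so it dropped about 10–15 mm onto the bench. It now lies flat near (358, 200) mm, clear of the jig. I then laid the long bracket flat in the nest with its web at the push-plate end, and pushed the carriage home.

**Last checks:**
- **Carriage:** It stopped moving while the push force rose to about 29 N, so it is against the end stop. The plate moved about 116 mm from a start I estimated at 0.034 m, which puts it at 0.150 m. It stayed there after the tool backed off.
- **Detent:** I did not see the snap as a separate jump. I judge it engaged from the resistance falling off before the stop.
- **Bracket:** The top of its base reads 54.7–54.9 mm at the four points measured, so it lies flat. The bridge clears its web.
- **Robot and bench:** The arm stands clear with about 0 N at the wrist. The short bracket and the other items look untouched in the scene and side pictures.

**Disagreements:** Camera views differed by 1–2 mm, with floor heights reading about 0.8 mm high. One force reading of 22.8 N during the push dropped back to zero straight afterwards, so I took it as a passing reading as the tool came to rest against the detent.

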